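# Snap the folding meter stand open and set the multimeter on it

## Robot

A 7-joint arm with a two-finger parallel gripper is mounted at the origin on a cart in front of the work surface, level with it; the furniture and walls round the work are solid. World frame = base frame: x ahead of the robot, y to its left, z up, the work surface at z = 0. Lengths are in m, angles in degrees, forces in N, time in s.
With the tool pointing down it reaches from about 0.425 to 0.875 m from the base axis. Payload 4.7 kg.
Tool frame: the origin (TCP) lies on the centre line of the jaws, within the pads' length; the fingertips stand 11 mm ahead of it and the grasp point (between the pads) lies 8 mm behind it; z points along the fingers, y is the direction in which the jaws open and shut (so a half turn about z gives the same grasp; the last joint's range is limited). The gripper opens to 87 mm and grips with 3 to 60 N. Pads are 19 mm wide; open, the fingers measure 117 mm over their backs; the gripper's body (75 mm by 190 mm) begins 51 mm behind the grasp point.
Start: joints at [-64.452, 18.392, -4.016, 83.108, 1.295, 78.541, -3.26], TCP at [0.272, 0.59, 0.234] pointing down, gripper open.
Joint ranges: [-163.93, 163.93], [-17.29, 119.83], [-79.2, 71.16], [3.27, 140.29], [-89.18, 269.18], [5.43, 117.66], [-154.24, 154.24]. Speed limits (degrees/s): [147.25, 147.25, 180, 180, 180, 180, 180].

## Interface

Orientations are given as [roll, pitch, yaw] about the fixed x, y, z axes, in that order (R = Rz(yaw) Ry(pitch) Rx(roll)).
In Python, from cell import env gives the robot as it stands.
- The arm moves only by the tool servo_tool, never from a script. Its argument "moves" is text: rows parted by semicolons, each of 7 numbers parted by spaces: the shift along the tool's x, y, z as a fraction of full scale, then the turn, a rotation vector about the tool's x, y, z as a fraction of full scale, then the gripper's target within -1 to 1 (shut at 1, half-way at 0, fully open at -1). A call has 1 to 20 rows; each row shifts and turns the pose as measured when the row begins, along the tool's axes as they then stand; what a row does not reach is not made up. Full scale, the value 1, is 1000 mm for a shift and 0.5 rad for a turn. A row lasts 1/12 s, in which the tool goes at most 41.7 mm and 7.16 degrees, less where a joint would pass 70% of its speed; a pose out of reach is approached as far as the arm can. A call with a number of a shift or a turn outside -1 to 1 is refused whole. A call with a gripper value outside its range is refused whole. The fingers move at their own pace and stop on an object; "squeeze" is the grip in N (left out, the last holds). Time passes only in rows, so rows that do not move let the fingers close. It gives the time, the measured TCP pose, the force and the opening at its end, in the units of the state.
- env.get_obs(): the state, without advancing time (a new reading comes with each control period).
- env.read_camera(name): name is "scene" or "top" or "wrist"; returns a dict with "img" (384x512x3 uint8, red, green, blue), "range_z" (384x512 float32, m along the optical axis (not along the pixel's ray), 0 where there is no reading), "mtx" (3x3 intrinsics, pixels), "k1" (the pictures are not rectified: a ray, as slopes to the right and down, at radius r is drawn at 1 + k1 r^2 times it, then the intrinsics apply), "T" (4x4, takes a point from camera to world coordinates); the wrist camera has in their place "hand_eye" (4x4, takes a point from camera to tool coordinates, whose origin is the TCP and whose axes are the flange's). Camera axes: x right, y up, looking along -z (the intrinsics and any distortion apply to the point x, -y, -z); pixel columns grow to the right and rows downward; lengths in m; the calibration is good to about 2 mm. A picture is of the moment at which its call begins: read the wrist's pose just before it.
- env.sign_off(): hands the job in, once; it reports no verdict.
The state is a dict: "time_s": time; "qpos": joint angles; "joint_velocities": joint speeds; "effort": joint torques, N m; "tool_pos": TCP position; "tool_rot": TCP orientation; "force": force on the tool from outside, world axes, zero at the start; "wrist_torque": the same for the moment, N m; "grip_width": finger opening in m.
Only numpy, scipy, OpenCV 4.12 (cv2) and the standard library are available. Lean on these libraries where they do the work, as an engineer would, in place of code of your own. Each camera call takes 0.05 s, during which the arm holds its last target.

## Task

Open the folding meter stand: raise its panel as far as it goes, then press the thumb bar of the side stay down until it snaps past dead centre and locks. Then take the multimeter that lies in front of the red parts case (not the one at the far left) and set it on the open stand as one would read it: lying back on the panel in the middle, dial and display outward, display end uppermost, its lower end resting on the ledge. Leave the ratchet, the orange plug and the torch beside the work where they are.

Things in the scene. Friction and masses are not known exactly. Their poses are not given: they have to be found in the camera images.
- stand_hinge (a point): middle of the hinge axis of a folding steel meter stand screwed down, 30 mm above the bench. x from the hinge to the panel's free end (away from the robot), y along the hinge towards the stay's side (left), z up. Base plate 8 mm high: x -37 to 110, y -75 to 75 mm; stay's rail at y 70 to 105, x 60 to 176 mm, with an upright 62 mm high at x 132 to 158, y 97 mm
- panel (a joint): angle of the stand's panel in rad: 0 folded flat, 0.524 (30 degrees) fully raised against its stop. The hinge is stiff by friction (about 0.3 N m, plus the panel's weight), so the bare panel stays where it is left; unless the stay is locked it may sink under the meter
- panel_face (a point): point on the face of the aluminium panel (130 mm wide, 120 mm long, 4 mm thick), 4 mm off the hinge axis, mid width, at the foot of the ledge. x along the panel's face from the hinge to its free end, y along the hinge axis, z out of the face (up when folded). The ledge is a 104 mm wide, 5 mm thick lip at x = -7 to -2 mm that stands 30 mm out of the face
- pull_tab (a point): centre of the black pull tab at the middle of the panel's free end: 30 mm wide along the hinge axis, 14 mm thick, free over 33 mm of its length, flush with the panel's face; 136 mm from the hinge axis along the panel; 27 mm above the bench when folded, with clear bench below it. Axes as the panel's
- stay (a joint): angle of the stay's lower link in rad, turning about the foot pin on the upright (145 mm from the hinge axis in the stand's x, 50 mm above the bench): 0 with the stand folded, about -0.36 with the panel fully raised and the stay not yet pressed, about 0.07 at dead centre, about +0.48 when snapped past it and locked against its stop
- thumb_bar (a point): centre of the black thumb bar on the stay's knee: round, 16 mm thick, 44 mm long, parallel to the hinge, 118 mm from the panel's middle line. The knee swings on a 41 mm radius about the foot pin. Panel fully up, it stands 78 mm above the bench; pressing moves it 32 mm down and 10 mm towards the hinge, against a spring that gives way with a snap at about 10 to 16 N when pressed from above
- meter_mid (a point): centre of the red multimeter's holster, 18 mm above its back. 150 mm long (its own x, to the display end), 68 mm wide (y), straight sides 30 mm high, 50 mm high over the dial (22 mm from the middle towards the lower end); z out of its face; about 0.3 kg. It lies on its back on the bench to the robot's left
- meter_top (a point): middle of the multimeter's display end, 75 mm from meter_mid along the meter's x
- lamp: black torch, 116 mm long, 41 mm high, origin under its centre; bystander
- ratchet: ratchet handle, 217 mm long, 35 mm high, lying on the right of the stand, origin under its centre; bystander
- plug: orange plug, 85 mm long, 40 mm wide, 45 mm high, lying between meter and parts case, origin under its centre; bystander

How it is judged:
By the outcome, as a careful person would: the job done as asked, in the order asked, and still so for the second after the job is handed in, with the robot touching nothing.
It also fails if it takes over 58 s, if anything falls off the work surface, if the arm or the gripper's body presses on something with over 40 N, if the wrist force passes 120 N, or if a joint passes its speed limit or range.

## Working session

There is one attempt and no reset: what is moved stays moved. The work goes in short steps, Python scripts to look and compute and a tool call to move; the robot and the scene stay as the last step left them, time stands still between calls to the robot, and variables do not carry over. Pictures are saved under pics/ and viewed, and the job is handed in when it is done.

Besides the shell and the picture viewer there is one more tool, called after "Request:" as a command line: name --argument value ..., lists and objects as JSON in quotes. servo_tool: Moves the arm, as the interface text tells. Its arguments: {"type":"object","properties":{"moves":{"type":"string"},"squeeze":{"type":"number"}},"required":["moves"]}

```bash
ls; mkdir -p pics
cat > h.py <<'E'
import numpy as np, cv2
from cell import env
from scipy.spatial.transform import Rotation as R
def toolT(o=None):
    o=o or env.get_obs(); T=np.eye(4); T[:3,3]=o['tool_pos']; 
    T[:3,:3]=R.from_euler('xyz',o['tool_rot'],degrees=True).as_matrix(); return T
def cam(name):
    T0=toolT(); c=env.read_camera(name)
    if name=='wrist': c['T']=T0@np.array(c['hand_eye'])
    return c
def cloud(c):
    z=c['range_z']; h,w=z.shape; u,v=np.meshgrid(np.arange(w),np.arange(h))
    m=np.array(c['mtx']); d=np.array([c['k1'],0,0,0],float)
    p=cv2.undistortPoints(np.stack([u,v],-1).reshape(-1,1,2).astype(np.float64),m,d).reshape(h,w,2)
    P=np.stack([p[...,0]*z,-p[...,1]*z,-z,np.ones_like(z)],-1)
    W=P@np.array(c['T']).T
    W=W[...,:3]; W[z==0]=np.nan; return W
def save(img,name,box=None,s=1):
    if box: img=img[box[1]:box[3],box[0]:box[2]]
    cv2.imwrite('pics/'+name,cv2.resize(img[...,::-1],None,fx=s,fy=s,interpolation=cv2.INTER_CUBIC))
E
python3 - <<'E'
from h import *
print(env.get_obs())
for n in ['scene','top','wrist']:
    c=cam(n); save(c['img'],n+'0.png',s=1.5); np.savez('/tmp/'+n+'0.npz',W=cloud(c),img=c['img']); print(n,c['k1'],np.array(c['mtx']).tolist(),np.array(c['T']).round(3).tolist())
E
```

```text
pics
{'time_s': 0.0, 'qpos': array([-64.45258386,  18.4389052 ,  -4.01301546,  83.17467143,
         1.29401052,  78.53967784,  -3.26073804]), 'joint_velocities': array([-0.00906098,  0.03551279, -0.00657701, -0.07146155, -0.05418882,
       -0.0338631 , -0.02000652]), 'effort': array([ 1.09165820e-03, -4.91306126e+01, -4.03330754e-01, -3.12517869e+01,
       -6.40367414e-02,  4.38136433e-02,  1.66299019e-04]), 'tool_pos': array([0.27186599, 0.58983672, 0.2324649 ]), 'tool_rot': array([-1.79891921e+02,  5.51963018e-03,  1.55259010e+02]), 'force': array([ 1.12912957, -0.54281138,  0.83295372]), 'wrist_torque': array([-0.01338371,  0.00076712,  0.01611743]), 'grip_width': 0.08718735436794707}
scene -0.02354973857486696 [[475.0289126956291, 0.0, 250.1710359556177], [0.0, 475.0289126956291, 191.95446671758415], [0.0, 0.0, 1.0]] [[-0.412, 0.452, -0.791, -0.631], [-0.911, -0.193, 0.364, 0.713], [0.012, 0.871, 0.491, 0.775], [0.0, 0.0, 0.0, 1.0]]
top -0.06925414881850755 [[376.88333446207, 0.0, 250.8729463510757], [0.0, 376.88333446207, 191.9514941153538], [0.0, 0.0, 1.0]] [[-0.012, 0.999, -0.052, 0.426], [-1.0, -0.011, 0.016, 0.189], [0.016, 0.052, 0.998, 1.156], [0.0, 0.0, 0.0, 1.0]]
wrist -0.06701388411900623 [[274.00152859508574, 0.0, 254.45759237278776], [0.0, 274.00152859508574, 189.3565020934618], [0.0, 0.0, 1.0]] [[0.419, -0.88, -0.222, 0.211], [0.908, 0.406, 0.104, 0.617], [-0.002, -0.245, 0.969, 0.384], [0.0, 0.0, 0.0, 1.0]]
```

View pics/top0.png

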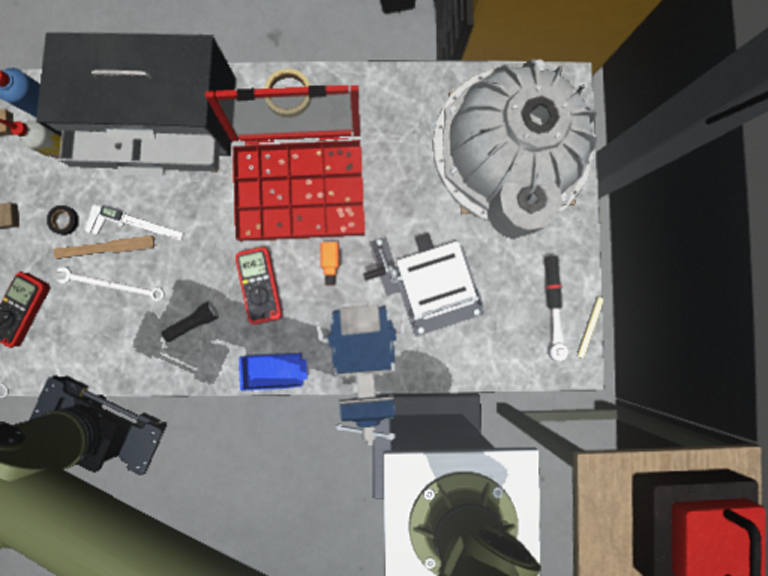

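View pics/scene0.png

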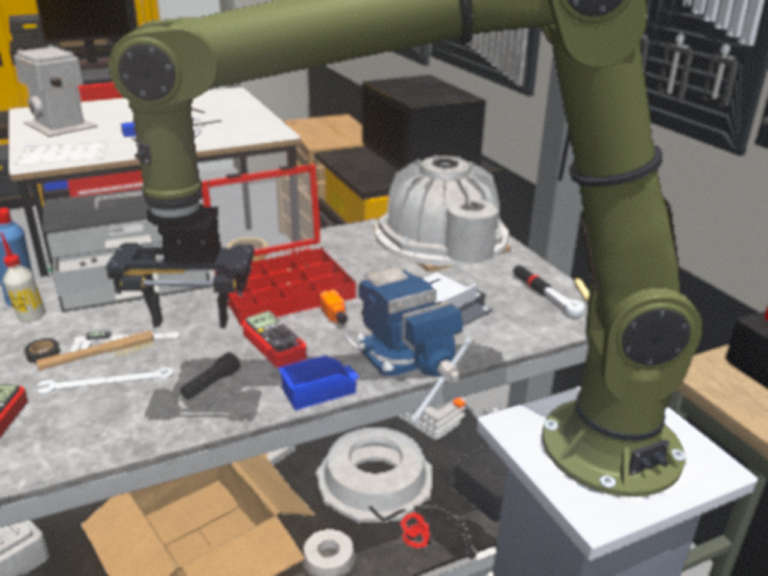

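View pics/wrist0.png

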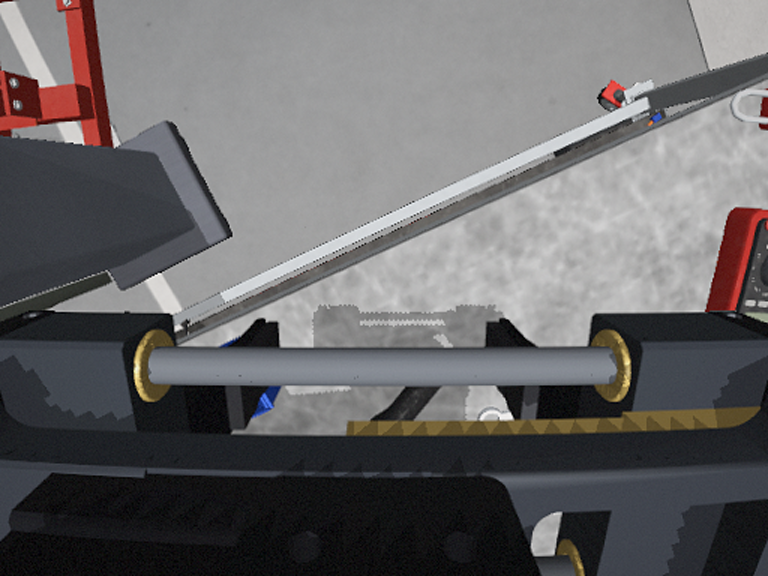

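The top view shows the stand at about (440,285), with its pull tab at (423,241), stay upright at (380,250) and thumb bar at (373,272). The meter is at (260,285) and the vise at (362,335). Next I'll enlarge the stand and measure.

Run:
```python
from h import *
d=np.load('/tmp/top0.npz'); img=d['img'];W=d['W']
save(img,'stand.png',(235,140,335,230),7)
save(img,'meter.png',(145,155,245,230),7)
for n,(u,v) in dict(face=(293,190),face2=(310,200),face3=(275,175),tab=(282,161),thumb=(249,181),bench=(330,160),meter=(172,205),ml=(175,195),m2=(168,175),up=(254,165),vise=(240,215)).items():
    print(n,W[v,u].round(4))
```

```text
face [0.489  0.0451 0.0359]
face2 [ 0.4584 -0.0051  0.0371]
face3 [0.5349 0.0979 0.0308]
tab [0.5768 0.0763 0.0327]
thumb [0.5143 0.1766 0.0724]
bench [ 0.5834 -0.0773 -0.0027]
meter [0.4485 0.407  0.0298]
ml [0.4777 0.3957 0.0421]
m2 [0.5379 0.4177 0.0362]
up [0.5688 0.1599 0.0061]
vise [0.4173 0.2027 0.1424]
```

View pics/stand.png

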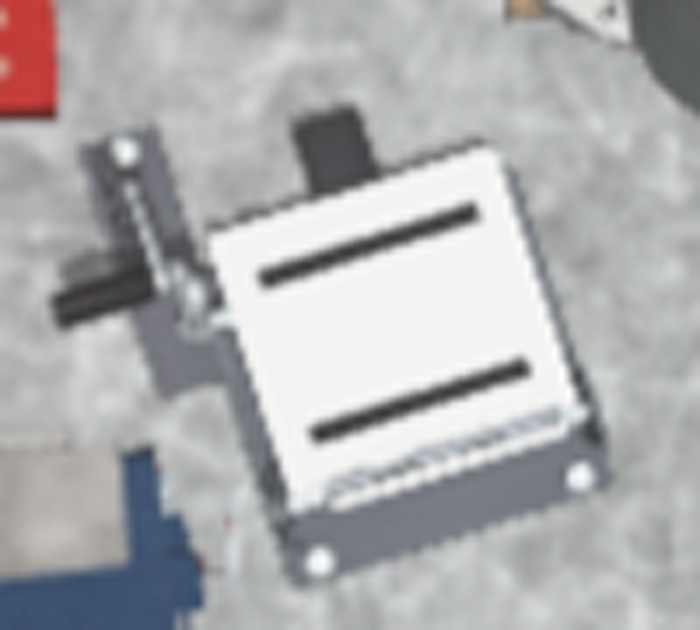

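View pics/meter.png

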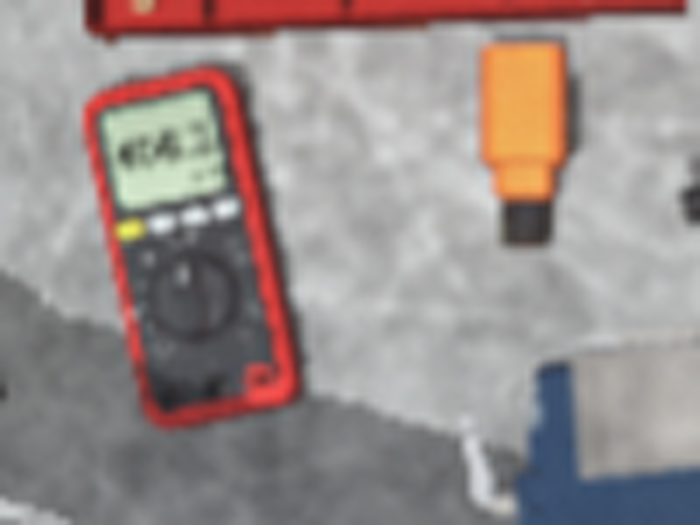

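```bash
cat >> h.py <<'E'
def ray(c,u,v,z):
    m=np.array(c['mtx']); d=np.array([c['k1'],0,0,0],float)
    p=cv2.undistortPoints(np.array([[[u,v]]],float),m,d)[0,0]
    T=np.array(c['T']); dirw=T[:3,:3]@np.array([p[0],-p[1],-1]); o=T[:3,3]
    return o+dirw*(z-o[2])/dirw[2]
E
python3 - <<'E'
from h import *
c=cam('top')
P=lambda u,v,z:ray(c,235+u/7-.43,140+v/7-.43,z)
pts={k:P(*v) for k,v in dict(fl=(210,237,.034),fr=(497,148,.034),br=(585,420,.034),bl=(290,512,.034),tabl=(293,122,.034),tabr=(355,105,.034),tabbl=(313,195,.034),scr1=(320,562,.008),scr2=(581,478,.008),th1=(62,312,.065),th2=(155,278,.065),upr=(125,150,.01)).items()}
for k,v in pts.items(): print(k,v.round(4))
for a,b in [('fl','fr'),('bl','br'),('bl','fl'),('br','fr'),('scr1','scr2')]:
    d=pts[b]-pts[a]; print(a,b,np.linalg.norm(d[:2]).round(4),np.degrees(np.arctan2(d[1],d[0])).round(2))
tab=(pts['tabl']+pts['tabr'])/2; mf=(pts['fl']+pts['fr'])/2; mb=(pts['bl']+pts['br'])/2
print('tabend',tab,mf,mb)
M=lambda u,v,z:ray(c,145+u/7-.43,155+v/7-.43,z)
q=[M(95,100,.03),M(232,68,.03),M(300,395,.03),M(160,425,.03)]
print(np.round(q,4)); q=np.array(q)
t=(q[0]+q[1])/2;b=(q[2]+q[3])/2;print('mid',q.mean(0),'len',np.linalg.norm(t-b),'w',np.linalg.norm(q[0]-q[1]),np.linalg.norm(q[2]-q[3]),np.degrees(np.arctan2(*(t-b)[[1,0]])))
# meter by colour/depth
W=cloud(c); s=(W[...,0]>.36)&(W[...,0]<.6)&(W[...,1]>.32)&(W[...,1]<.48)&(W[...,2]>.015)&(W[...,2]<.07)
import cv2
xy=W[s][:,:2]*1000; r=cv2.minAreaRect(xy.astype(np.float32)); print(r,s.sum(), np.percentile(W[s][:,2],[5,50,95]))
E
```

```text
fl [0.5397 0.1293 0.034 ]
fr [0.5769 0.0053 0.034 ]
br [ 0.4595 -0.0302  0.034 ]
bl [0.4219 0.0969 0.034 ]
tabl [0.5889 0.093  0.034 ]
tabr [0.596  0.0662 0.034 ]
tabbl [0.5573 0.0849 0.034 ]
scr1 [0.3999 0.082  0.008 ]
scr2 [ 0.435 -0.033  0.008]
th1 [0.5059 0.1928 0.065 ]
th2 [0.5197 0.1541 0.065 ]
upr [0.5807 0.1647 0.01  ]
fl fr 0.1295 -73.31
bl br 0.1325 -73.49
bl fl 0.1222 15.39
br fr 0.1226 16.82
scr1 scr2 0.1202 -73.03
tabend [0.59241933 0.07956685 0.034     ] [0.55826912 0.06730538 0.034     ] [0.44069678 0.03335495 0.034     ]
[[0.5575 0.4487 0.03  ]
 [0.5705 0.3897 0.03  ]
 [0.4301 0.3609 0.03  ]
 [0.4179 0.4208 0.03  ]]
mid [0.49399557 0.40501705 0.03      ] len 0.142850630742208 w 0.06041643543485213 0.061075247597696614 11.46024206841369
((508.478271484375, 387.67681884765625), (133.08468627929688, 180.40049743652344), 89.22783660888672) 1216 [0.02414372 0.03484468 0.04206668]
```

```bash
cat >> h.py <<'E'
S_YAW=16.5; H=np.array([.446,.036,.030])
def stand(x,y,z):  # mm in stand frame (z from hinge) -> world
    a=np.radians(S_YAW); return H+np.array([np.cos(a)*x-np.sin(a)*y,np.sin(a)*x+np.cos(a)*y,z])/1000
def Rt(yaw,tilt=0): # tool down with jaw at yaw; tilt deg: tool z leans to +x of heading (yaw-180)
    # tool x = -heading, tool z = down
    h=np.radians(yaw); hd=np.array([np.cos(h),np.sin(h),0]); t=np.radians(tilt)
    z=np.sin(t)*hd-np.cos(t)*np.array([0,0,1]); y=np.array([-np.sin(h),np.cos(h),0]); x=np.cross(y,z)
    return np.stack([x,y,z],1)
def go(p,Rm,o=None):
    T=toolT(o); d=T[:3,:3].T@(np.array(p)-T[:3,3]); rv=(R.from_matrix(T[:3,:3].T@Rm)).as_rotvec()
    print('pos',T[:3,3].round(4),'shift(tool)',d.round(4),'turn units',(rv/.5).round(3),'| n rows',round(np.linalg.norm(d)/.0417,1),round(np.degrees(np.linalg.norm(rv))/7.16,1))
E
python3 - <<'E'
from h import *
c=cam('top');W=cloud(c)
v=(W[...,1]>.12)&(W[...,1]<.3)&(W[...,0]>.25)&(W[...,0]<.5)
for zl in (.02,.06,.1,.13):
    s=v&(W[...,2]>zl); print(zl,W[s].min(0),W[s].max(0))
print(Rt(16.5).round(3))
go(stand(136,0,100),Rt(16.5))
E
```

```text
0.02 [0.25001068 0.12059136 0.02007365] [0.49923156 0.29332586 0.15516097]
0.06 [0.25001068 0.14553298 0.06707987] [0.45651107 0.2549159  0.15516097]
0.1 [0.25001068 0.14553298 0.12370476] [0.4519309  0.2549159  0.15516097]
0.13 [0.25001068 0.14553298 0.13020036] [0.4519309  0.25474099 0.15516097]
[[-0.959 -0.284  0.   ]
 [-0.284  0.959  0.   ]
 [-0.     0.    -1.   ]]
pos [0.272  0.5901 0.233 ] shift(tool) [-0.4922 -0.3407  0.1034] turn units [-0.002 -0.    -1.44 ] | n rows 14.6 5.8
```

Request:
servo_tool --moves "0 -0.03 0 0 0 -0.24 -1;0 -0.03 0 0 0 -0.24 -1;0 -0.03 0 0 0 -0.24 -1;0 -0.03 0 0 0 -0.24 -1;0 -0.03 0 0 0 -0.24 -1;0 -0.03 0 0 0 -0.24 -1" --squeeze 20

```text
time_s: 0.75
tool_pos: [0.2453, 0.4139, 0.2282]
tool_rot: [-179.9, -0.3, -161.8]
force: [-0.1, -0.3, -0.2]
grip_width: 0.0867
```

Run:
```python
from h import *
go(stand(136,0,100),Rt(16.5))
```

```text
pos [0.2453 0.4139 0.2282] shift(tool) [-0.2094 -0.4254  0.0978] turn units [-0.003 -0.01   0.058] | n rows 11.6 0.2
```

Request:
servo_tool --moves "-0.02 -0.036 0.003 0 0 0.058 -1;-0.02 -0.036 0.003 0 0 0 -1;-0.02 -0.036 0.003 0 0 0 -1;-0.02 -0.036 0.003 0 0 0 -1;-0.02 -0.036 0.003 0 0 0 -1;-0.02 -0.036 0.003 0 0 0 -1;-0.02 -0.036 0.003 0 0 0 -1;-0.02 -0.036 0.003 0 0 0 -1;-0.02 -0.036 0.003 0 0 0 -1;-0.02 -0.036 0.003 0 0 0 -1;-0.01 -0.036 0.003 0 0 0 -1;0 0 0 0 0 0 -1"

```text
time_s: 1.75
tool_pos: [0.5664, 0.0823, 0.1966]
tool_rot: [-179.9, 0.2, -163.0]
force: [-0.5, -1.4, 0.7]
grip_width: 0.0871
```

Run:
```python
from h import *
go(stand(136,0,100),Rt(16.5)); print(env.get_obs()['qpos'].round(1))
c=cam('wrist'); save(c['img'],'w1.png',s=1.5)
W=cloud(c);np.save('/tmp/w1.npy',W)
```

```text
pos [0.5664 0.0823 0.1966] shift(tool) [-0.007  -0.0101  0.0667] turn units [-0.004  0.008  0.017] | n rows 1.6 0.1
[-30.3  10.1  21.8  98.4  -3.9  72.   99.3]
```

View pics/w1.png

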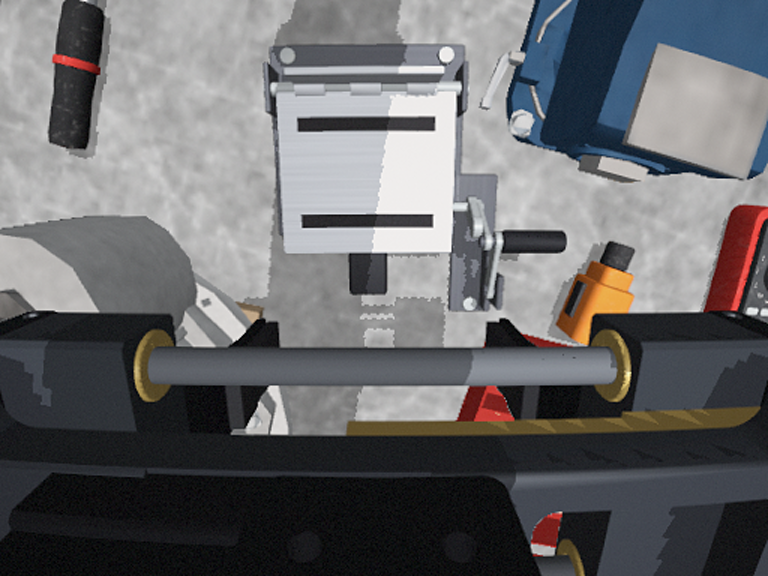

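Run:
```python
from h import *
c=cam('wrist')
P=lambda u,v,z=.034:ray(c,(u-.25)/1.5,(v-.25)/1.5,z)
q={k:P(*v) for k,v in dict(tr=(350,294),tl=(386,293),fr=(285,254),fl=(450,250),hl=(462,88,.03),hr=(272,90,.03),thin=(500,240,.065),thout=(566,242,.065),s1=(288,55,.008),s2=(446,55,.008)).items()}
for k,v in q.items():
    a=np.radians(S_YAW); d=(v-H)*1000; print(k,v.round(4),'stand',(np.cos(a)*d[0]+np.sin(a)*d[1]).round(1),(-np.sin(a)*d[0]+np.cos(a)*d[1]).round(1))
W=np.load('/tmp/w1.npy'); print([W[int(v/1.5),int(u/1.5)].round(4) for u,v in [(368,273),(400,180),(535,241),(230,150),(320,100)]])
```

```text
tr [0.5926 0.0671 0.034 ] stand 149.4 -11.8
tl [0.5835 0.0942 0.034 ] stand 148.3 16.8
fr [0.5765 0.0099 0.034 ] stand 117.7 -62.1
fl [0.5359 0.1313 0.034 ] stand 113.3 65.9
hl [0.4214 0.1016 0.03  ] stand -5.0 69.9
hr [ 0.4629 -0.0297  0.03  ] stand -2.5 -67.8
thin [0.5154 0.1559 0.065 ] stand 100.6 95.2
thout [0.5027 0.2013 0.065 ] stand 101.3 142.4
s1 [ 0.4322 -0.0308  0.008 ] stand -32.2 -60.1
s2 [0.397  0.0846 0.008 ] stand -33.2 60.5
[array([0.5739, 0.0715, 0.034 ]), array([0.4991, 0.0737, 0.0352]), array([0.5099, 0.1719, 0.0725]), array([ 0.5155, -0.0652, -0.    ]), array([0.4611, 0.002 , 0.0335])]
```

```bash
sed -i 's/^S_YAW=.*/S_YAW=16.9; H=np.array([.4443,.0366,.030])/' h.py
python3 - <<'E'
from h import *
go(stand(136,0,-5),Rt(16.9))
E
```

```text
pos [0.5637 0.0895 0.1967] shift(tool) [-0.0057 -0.0166  0.1717] turn units [0.007 0.006 0.017] | n rows 4.1 0.1
```

Request:
servo_tool --moves "-0.006 -0.0166 0.03 0.007 0.006 0.017 -1;0 0 0.03 0 0 0 -1;0 0 0 0 0 0 -1"

```text
time_s: 2.1
tool_pos: [0.5748, 0.0813, 0.1374]
tool_rot: [179.8, 0.3, -162.8]
force: [-1.5, 0.7, -1.2]
grip_width: 0.0866
```

Run:
```python
from h import *
go(stand(136,0,-5),Rt(16.9))
```

```text
pos [0.5748 0.0813 0.1374] shift(tool) [ 0.0024 -0.0053  0.1123] turn units [0.008 0.01  0.011] | n rows 2.7 0.1
```

Request:
servo_tool --moves "0.002 -0.005 0.03 0.008 0.01 0.011 -1;0 0 0.03 0 0 0 -1;0 0 0.025 0 0 0 -1;0 0 0 0 0 0 -1"

```text
time_s: 2.43
tool_pos: [0.5741, 0.0845, 0.0546]
tool_rot: [179.7, 0.3, -162.5]
force: [-1.5, -0.4, 0.3]
grip_width: 0.0872
```

Run:
```python
from h import *
go(stand(136,0,-5),Rt(16.9))
c=cam('wrist'); save(c['img'],'w2.png',s=1.5)
```

```text
pos [0.5741 0.0845 0.0546] shift(tool) [ 0.0024 -0.0082  0.0296] turn units [0.009 0.009 0.019] | n rows 0.7 0.1
```

View pics/w2.png

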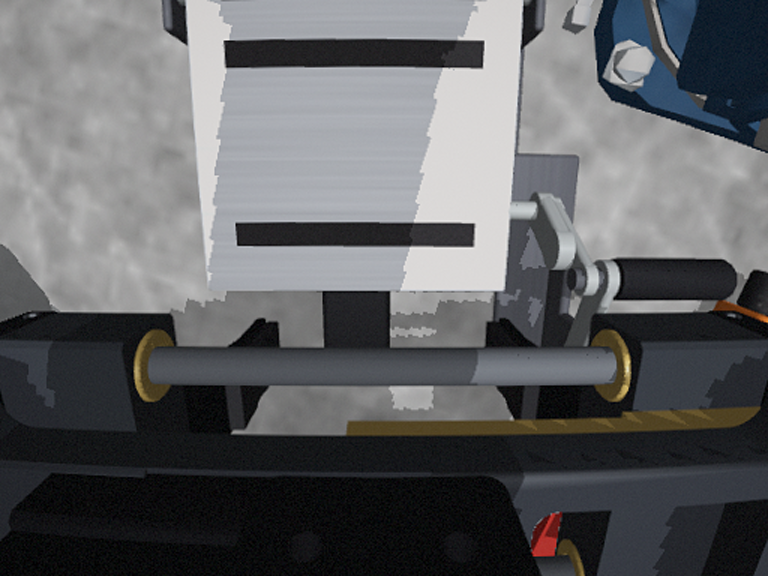

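The tab (x≈357 px) sits about 20 px left of the jaw centre (≈378 px), which agrees with the computed −8 mm shift in tool y.

Request:
servo_tool --moves "0.002 -0.009 0.005 0.009 0.009 0.019 -1;0 0 0.025 0 0 0 -1;0 0 0 0 0 0 -1"

```text
time_s: 2.73
tool_pos: [0.5807, 0.0789, 0.0336]
tool_rot: [180.0, 0.7, -162.9]
force: [-1.8, -0.0, -0.6]
grip_width: 0.0871
```

Run:
```python
from h import *
go(stand(136,0,-5),Rt(16.9))
```

```text
pos [0.5807 0.0789 0.0336] shift(tool) [ 0.0069 -0.0009  0.0085] turn units [0.002 0.026 0.008] | n rows 0.3 0.1
```

Request:
servo_tool --moves "0.007 -0.001 0.009 0.002 0.026 0.008 -1;0 0 0 0 0 0 -1;0 0 0 0 0 0 -1"

```text
time_s: 2.98
tool_pos: [0.5774, 0.0759, 0.0296]
tool_rot: [-179.9, 0.4, -163.1]
force: [-0.2, 0.9, 0.5]
grip_width: 0.087
```

Run:
```python
from h import *
go(stand(136,0,-5),Rt(16.9))
```

```text
pos [0.5774 0.0759 0.0296] shift(tool) [0.0029 0.0011 0.0046] turn units [-0.002  0.012 -0.001] | n rows 0.1 0.1
```

Request:
servo_tool --moves "0.002 0.001 0.007 -0.002 0.012 0 -1;0 0 0 0 0 0 1;0 0 0 0 0 0 1;0 0 0 0 0 0 1;0 0 0 0 0 0 1;0 0 0 0 0 0 1;0 0 0 0 0 0 1;0 0 0 0 0 0 1;0 0 0 0 0 0 1" --squeeze 20

```text
time_s: 3.73
tool_pos: [0.5772, 0.0766, 0.0256]
tool_rot: [180.0, 0.3, -163.2]
force: [0.4, -0.0, -0.9]
grip_width: 0.0416
```

Run:
```python
from h import *
go(stand(136,0,-5),Rt(16.9)); o=env.get_obs(); print(o['grip_width'],o['force'])
```

```text
pos [0.5772 0.0766 0.0256] shift(tool) [0.0028 0.0003 0.0006] turn units [ 0.     0.009 -0.002] | n rows 0.1 0.0
0.04164247207693039 [ 0.37606672 -0.00923408 -0.90482643]
```

Request:
servo_tool --moves "0 0 0 0 0 0 1;0 0 0 0 0 0 1;0 0 0 0 0 0 1;0 0 0 0 0 0 1"

```text
time_s: 4.07
tool_pos: [0.5781, 0.0737, 0.0255]
tool_rot: [-179.8, 0.3, -163.2]
force: [0.5, -0.2, -0.5]
grip_width: 0.0298
```

Run:
```python
from h import *
# arc: initial grasp TCP in panel frame, then rotate about hinge
T=toolT(); a=np.radians(S_YAW); Rs=R.from_euler('z',a).as_matrix()
p0=Rs.T@(T[:3,3]-H); print(p0)
import json; json.dump(p0.tolist(),open('/tmp/p0','w'))
# per-row increment: rotate dth about hinge, in tool frame: constant
for dth in (2,3):
    d=np.radians(dth); Ry=R.from_euler('y',-d).as_matrix()
    dp=Rs@(Ry@p0-p0); print(dth,(T[:3,:3].T@dp).round(5))
go(Rs@(R.from_euler('y',-np.radians(30)).as_matrix()@p0)+H,Rt(S_YAW,30))
```

```text
[ 0.13882058 -0.00338645 -0.00447986]
2 [-1.00e-04 -2.00e-05 -4.85e-03]
3 [-8.00e-05 -3.00e-05 -7.27e-03]
pos [0.5781 0.0737 0.0255] shift(tool) [ 0.016  -0.0003 -0.0701] turn units [-0.008 -1.037 -0.002] | n rows 1.7 4.1
```

Request:
servo_tool --moves "0 0 -0.0073 0 -0.105 0 1;0 0 -0.0073 0 -0.105 0 1;0 0 -0.0073 0 -0.105 0 1;0 0 -0.0073 0 -0.105 0 1;0 0 -0.0073 0 -0.105 0 1;0 0 -0.0073 0 -0.105 0 1"

```text
time_s: 4.57
tool_pos: [0.5734, 0.0723, 0.0671]
tool_rot: [-179.6, 18.9, -163.0]
force: [1.9, -0.8, -1.8]
grip_width: 0.0298
```

```bash
cat >> h.py <<'E'
def arc(th):
    import json
    a=np.radians(S_YAW); Rs=R.from_euler('z',a).as_matrix(); p0=np.array(json.load(open('/tmp/p0')))
    p=Rs.T@(toolT()[:3,3]-H); print('panel est deg',np.degrees(np.arctan2(p[2],p[0])-np.arctan2(p0[2],p0[0])).round(2),'r',np.hypot(p[0],p[2]).round(4),np.hypot(p0[0],p0[2]).round(4),'y',p[1].round(4))
    go(Rs@(R.from_euler('y',-np.radians(th)).as_matrix()@p0)+H,Rt(S_YAW,th))
    o=env.get_obs(); print('F',o['force'].round(1),'M',o['wrist_torque'].round(2),'grip',o['grip_width'],'t',o['time_s'])
E
python3 - <<'E'
from h import *
arc(30)
E
```

```text
panel est deg 17.35 r 0.139 0.1389 y -0.0034
pos [0.5734 0.0723 0.0671] shift(tool) [ 0.0016 -0.0002 -0.0306] turn units [-0.012 -0.388  0.005] | n rows 0.7 1.6
F [ 1.9 -0.8 -1.8] M [-0.06  0.29 -0.03] grip 0.0297880866871988 t 4.5667
```

Tracking the arc well; I'll continue to the stop.

Request:
servo_tool --moves "0 0 -0.0073 0 -0.1 0 1;0 0 -0.0073 0 -0.1 0 1;0 0 -0.0073 0 -0.1 0 1;0 0 -0.007 0 -0.09 0 1;0 0 -0.004 0 -0.04 0 1;0 0 0 0 0 0 1"

```text
time_s: 5.07
tool_pos: [0.5596, 0.068, 0.0989]
tool_rot: [-179.6, 32.2, -163.0]
force: [8.0, -0.3, -6.4]
grip_width: 0.0299
```

Run:
```python
from h import *
arc(30)
```

```text
panel est deg 31.81 r 0.1379 0.1389 y -0.0034
pos [0.5596 0.068  0.0989] shift(tool) [-0.0007  0.0001  0.0044] turn units [-0.014  0.078  0.001] | n rows 0.1 0.3
F [ 8.  -0.3 -6.4] M [-0.12 -0.02 -0.01] grip 0.029887340491819986 t 5.0667
```

Request:
servo_tool --moves "0 0 -0.008 0 0.05 0 1;0 0 -0.008 0 0 0 1;0 0 -0.004 0 0 0 1"

```text
time_s: 5.32
tool_pos: [0.5473, 0.0651, 0.1113]
tool_rot: [-179.5, 30.5, -163.0]
force: [0.8, -0.5, -0.8]
grip_width: 0.0244
```

Run:
```python
from h import *
arc(30)
c=cam('top'); save(c['img'],'t2.png',(220,120,345,230),6)
```

```text
panel est deg 39.11 r 0.1343 0.1389 y -0.0027
pos [0.5473 0.0651 0.1113] shift(tool) [-0.0055 -0.0005  0.0215] turn units [-0.017  0.018  0.002] | n rows 0.5 0.1
F [ 0.8 -0.5 -0.8] M [-0.13  0.54 -0.08] grip 0.024410180785445774 t 5.3167
```

Request:
servo_tool --moves "0 0 -0.02 0 0 0 0;0 0 -0.03 0 0 0 0;0 0 -0.03 0 0 0 0.5;0 0 0 0 0 0 0.5"

```text
time_s: 5.7
tool_pos: [0.5094, 0.0563, 0.1759]
tool_rot: [-179.6, 30.3, -162.9]
force: [1.0, -0.7, 0.2]
grip_width: 0.0246
```

Run:
```python
from h import *
arc(30)
c=cam('wrist'); save(c['img'],'w3.png',s=1.5)
W=cloud(c); np.savez('/tmp/w3.npz',W=W)
a=np.radians(S_YAW); Rs=R.from_euler('z',a).as_matrix()
L=(W-H)@Rs*1000
m=(abs(L[...,1])<55)&(L[...,0]>10)&(L[...,0]<100)&(L[...,2]>5)&(L[...,2]<75)&(W[...,2]>0.03)
Q=L[m]; print(m.sum()); k=np.polyfit(Q[:,0],Q[:,2],1); r=Q[:,2]-np.polyval(k,Q[:,0])
for _ in range(4):
    Q=Q[abs(r)<5]; k=np.polyfit(Q[:,0],Q[:,2],1); r=Q[:,2]-np.polyval(k,Q[:,0])
print('panel angle',np.degrees(np.arctan(k[0])),k[1],len(Q),r.std())
```

```text
panel est deg 66.85 r 0.161 0.1389 y -0.0001
pos [0.5094 0.0563 0.1759] shift(tool) [-0.0064 -0.0027  0.0969] turn units [-0.012  0.011  0.006] | n rows 2.3 0.1
F [ 1.  -0.7  0.2] M [-0.08  0.51 -0.02] grip 0.02456276484519604 t 5.7
15989
panel angle 29.982568228994065 6.528180125421038 15989 0.8349955321447967
```

View pics/w3.png

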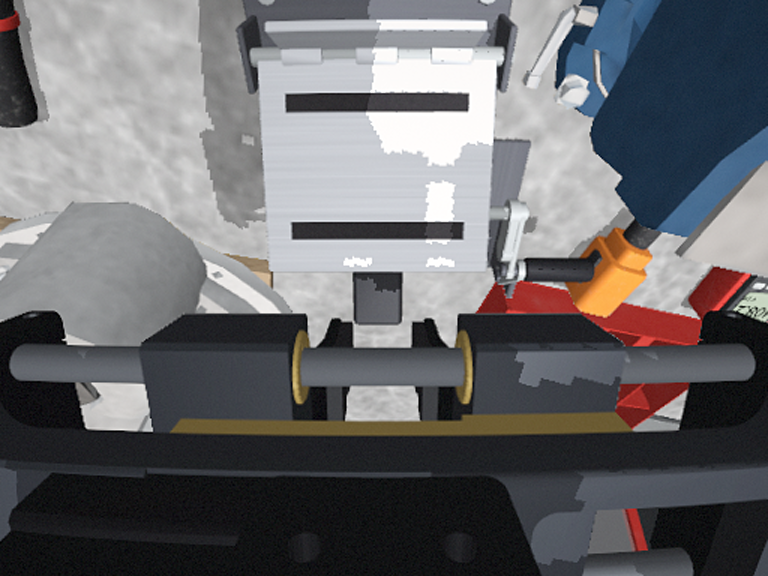

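The panel measures 29.98°, so it is fully raised. The thumb bar shows at about (560,268) px. I'll measure it next.

Run:
```python
from h import *
W=np.load('/tmp/w3.npz')['W']; a=np.radians(S_YAW); Rs=R.from_euler('z',a).as_matrix()
for u in (530,545,560,575,590):
  for v in (262,270,278):
    w=W[int(v/1.5),int(u/1.5)]; print(u,v,w.round(4),((w-H)@Rs*1000).round(1))
go(stand(111,118,90),Rt(S_YAW))
print('thumb',stand(111,118,48))
```

```text
530 262 [0.5167 0.1541 0.0793] [103.4  91.3  49.3]
530 270 [0.52   0.1546 0.0841] [106.7  90.9  54.1]
530 278 [0.5236 0.156  0.0868] [110.6  91.2  56.8]
545 262 [0.5147 0.1642 0.078 ] [104.5 101.6  48. ]
545 270 [0.5175 0.1642 0.0835] [107.2 100.8  53.5]
545 278 [0.5218 0.1663 0.0855] [111.8 101.5  55.5]
560 262 [0.5114 0.173  0.0786] [103.8 111.   48.6]
560 270 [0.514  0.1727 0.0844] [106.3 110.   54.4]
560 278 [0.5188 0.1755 0.0856] [111.6 111.2  55.6]
575 262 [0.5098 0.184  0.0766] [105.5 122.   46.6]
575 270 [0.5115 0.1824 0.0839] [106.7 120.   53.9]
575 278 [0.5155 0.1844 0.0861] [111.1 120.7  56.1]
590 262 [0.5054 0.1915 0.0788] [103.5 130.4  48.8]
590 270 [0.5088 0.192  0.0835] [106.9 129.9  53.5]
590 278 [0.5125 0.1936 0.0863] [110.9 130.4  56.3]
pos [0.5093 0.0567 0.1743] shift(tool) [-0.0101  0.118   0.068 ] turn units [-0.012  1.055  0.003] | n rows 3.3 4.2
thumb [0.51620345 0.18177195 0.078     ]
```

Request:
servo_tool --moves "0 0.01 0 0 0.24 0 1;0 0.02 0 0 0.24 0 1;0 0.02 0 0 0.24 0 1;0 0.02 0 0 0.24 0 1;0 0.02 0 0 0.1 0.2 1;0 0 0 0 0 0.2 1;0 0 0 0 0 0.15 1"

```text
time_s: 6.33
tool_pos: [0.4768, 0.1449, 0.1617]
tool_rot: [-179.2, -1.8, -179.9]
force: [-0.3, 0.8, 0.1]
grip_width: 0.0002
```

Run:
```python
from h import *
go(stand(111,118,82),Rt(0)); print(env.get_obs()['qpos'].round(1))
```

```text
pos [0.4768 0.1449 0.1617] shift(tool) [-0.041   0.0374  0.048 ] turn units [-0.027 -0.061  0.005] | n rows 1.8 0.3
[-2.020e+01  4.400e+00  1.000e-01  1.082e+02  1.000e-01  6.940e+01
  7.010e+01]
```

Request:
servo_tool --moves "-0.022 0.02 0 -0.02 -0.06 0 1;-0.02 0.019 0.01 0 0 0 1;0 0 0.02 0 0 0 1;0 0 0 0 0 0 1"

```text
time_s: 6.67
tool_pos: [0.5199, 0.1882, 0.1231]
tool_rot: [-179.5, -0.3, -179.9]
force: [-1.1, -0.8, -0.6]
grip_width: 0.0005
```

Run:
```python
from h import *
go(stand(111,118,82),Rt(0)); print(env.get_obs()['force'].round(1))
```

```text
pos [0.5199 0.1882 0.1231] shift(tool) [ 0.0037 -0.0063  0.0111] turn units [-0.016 -0.009  0.005] | n rows 0.3 0.1
[-1.1 -0.8 -0.6]
```

Request:
servo_tool --moves "0.005 -0.007 0.005 -0.016 -0.009 0.005 1;0 0 0.007 0 0 0 1;0 0 0 0 0 0 1"

```text
time_s: 6.92
tool_pos: [0.5136, 0.1823, 0.1073]
tool_rot: [-179.8, -0.3, -179.8]
force: [-0.3, -0.1, 0.3]
grip_width: 0.0003
```

Run:
```python
from h import *
go(stand(111,118,67),Rt(0)); print(env.get_obs()['force'].round(1))
c=cam('wrist'); save(c['img'],'w4.png',s=1.5)
```

```text
pos [0.5136 0.1823 0.1073] shift(tool) [-0.0027 -0.0005  0.0102] turn units [-0.006 -0.009  0.005] | n rows 0.3 0.1
[-0.3 -0.1  0.3]
```

View pics/w4.png

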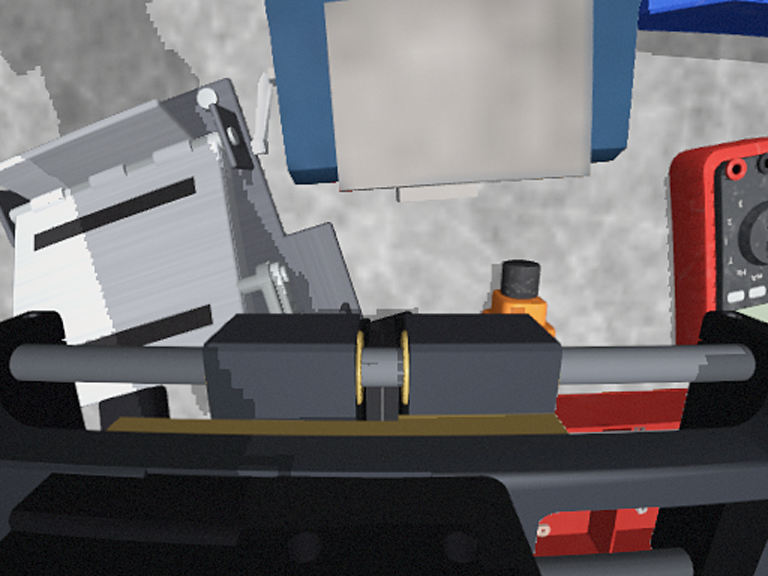

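Request:
servo_tool --moves "-0.003 0 0.008 0 -0.009 0 1;0.001 0 0.008 0 0 0 1;0.002 -0.001 0.008 0 0 0 1;0.002 -0.001 0.008 0 0 0 1"

```text
time_s: 7.3
tool_pos: [0.5095, 0.1795, 0.0787]
tool_rot: [-179.7, -0.3, -179.9]
force: [0.4, -0.1, -0.4]
grip_width: 0.0003
```

Run:
```python
from h import *
go(stand(101,118,35),Rt(0)); print(env.get_obs()['force'].round(1))
```

```text
pos [0.5095 0.1795 0.0787] shift(tool) [ 0.0028 -0.0005  0.0137] turn units [-0.011 -0.011  0.004] | n rows 0.3 0.1
[ 0.4 -0.1 -0.4]
```

Request:
servo_tool --moves "0.001 0 0.006 0 0 0 1;0.001 0 0.006 0 0 0 1;0.001 0 0.006 0 0 0 1"

```text
time_s: 7.55
tool_pos: [0.5077, 0.1795, 0.0631]
tool_rot: [-179.7, -0.2, -179.9]
force: [-16.8, -7.4, 61.1]
grip_width: 0.0005
```

Run:
```python
from h import *
go(stand(101,118,35),Rt(0)); print(env.get_obs()['force'].round(1))
```

```text
pos [0.5077 0.1795 0.0631] shift(tool) [ 0.001  -0.0006 -0.0019] turn units [-0.01  -0.005  0.002] | n rows 0.1 0.0
[-16.8  -7.4  61.1]
```

The force rose to 61 N at the stop, with the tips at z≈0.052 (locked bar top expected at 0.054). I'll retract and look.

Request:
servo_tool --moves "0 0 -0.02 0 0 0 1;0 0.005 -0.04 0 0 0 1;0 0.01 -0.04 0 0 0 0;0 0.02 -0.03 0 0 0 -1;0 0.04 0 0 0 0 -1;0 0.04 0 0 0 0 -1"

```text
time_s: 8.05
tool_pos: [0.5144, 0.2878, 0.1994]
tool_rot: [-179.6, 0.3, 179.0]
force: [0.0, 0.2, -0.7]
grip_width: 0.0196
```

Run:
```python
from h import *
print(env.get_obs()['force'].round(1),env.get_obs()['qpos'].round(1))
a=np.radians(S_YAW); Rs=R.from_euler('z',a).as_matrix()
for n in('wrist','top'):
    c=cam(n); save(c['img'],n+'5.png',s=1.5); np.savez('/tmp/%s5.npz'%n,W=cloud(c))
go([.494,.405,.12],Rt(12))
```

```text
[ 0.   0.2 -0.7] [-28.1  12.2  -4.6  94.7   1.5  73.1  55.9]
pos [0.5118 0.2956 0.1986] shift(tool) [0.0187 0.1095 0.0782] turn units [-0.006  0.006 -0.43 ] | n rows 3.3 1.7
```

View pics/wrist5.png

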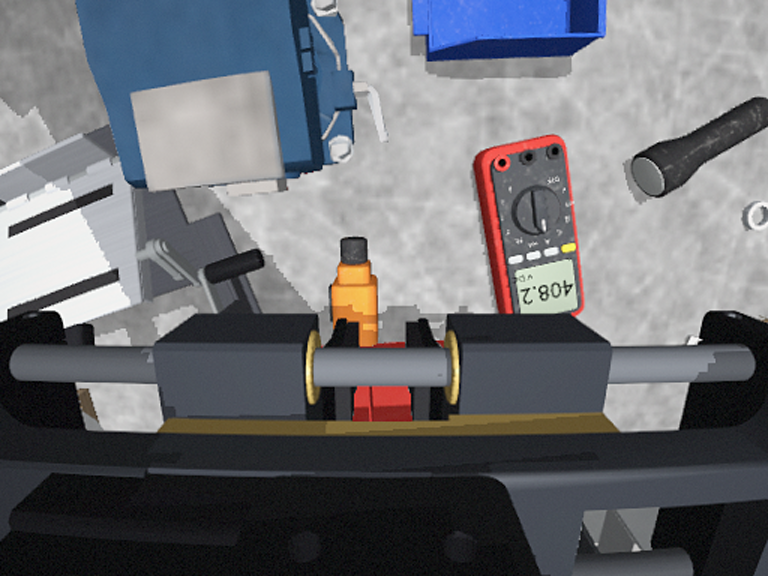

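View pics/top5.png

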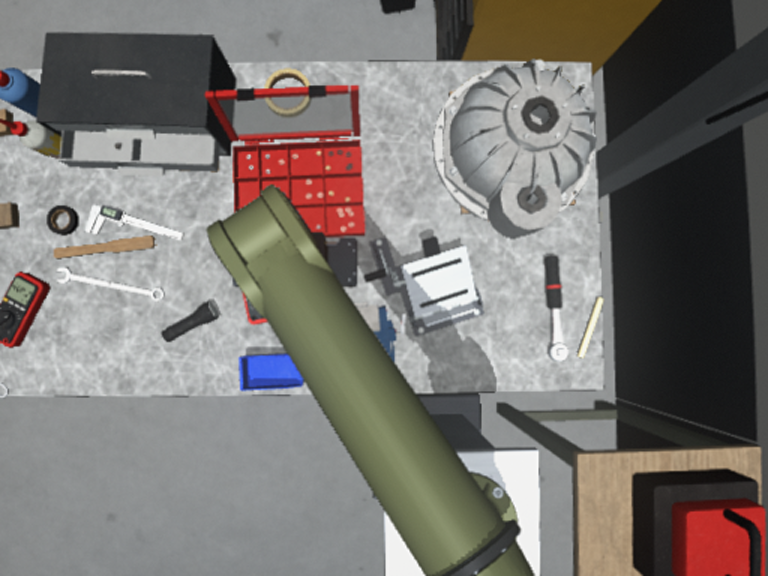

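Run:
```python
from h import *
a=np.radians(S_YAW); Rs=R.from_euler('z',a).as_matrix()
W=np.load('/tmp/wrist5.npz')['W']
for u in (215,230,245,258):
    for v in (258,264,270):
        w=W[int(v/1.5),int(u/1.5)]; print(u,v,w.round(4),((w-H)@Rs*1000).round(1))
for n in ('wrist','top'):
    W=np.load('/tmp/%s5.npz'%n)['W']; L=(W-H)@Rs*1000
    m=(abs(L[...,1])<55)&(L[...,0]>10)&(L[...,0]<100)&(L[...,2]>5)&(L[...,2]<75)
    Q=L[m]; k=np.polyfit(Q[:,0],Q[:,2],1); r=Q[:,2]-np.polyval(k,Q[:,0])
    for _ in range(4):
        Q=Q[abs(r)<5]; k=np.polyfit(Q[:,0],Q[:,2],1); r=Q[:,2]-np.polyval(k,Q[:,0])
    print(n,'panel angle',np.degrees(np.arctan(k[0])),k[1],len(Q))
    m=(W[...,0]>.38)&(W[...,0]<.62)&(W[...,1]>.34)&(W[...,1]<.47)&(W[...,2]>.012)&(W[...,2]<.06)
    print(m.sum(),cv2.minAreaRect((W[m][:,:2]*1000).astype(np.float32)))
c=cam('wrist');
```

```text
215 258 [0.5096 0.1414 0.0079] [ 92.9  81.3 -22.1]
215 264 [0.5063 0.1593 0.0508] [95.  99.4 20.8]
215 270 [0.5102 0.1602 0.0541] [99.  99.1 24.1]
230 258 [0.5019 0.1716 0.0512] [ 94.4 112.4  21.2]
230 264 [0.506  0.1721 0.0537] [ 98.4 111.7  23.7]
230 270 [0.5103 0.1721 0.0549] [102.5 110.4  24.9]
245 258 [0.5017 0.1838 0.0534] [ 97.7 124.2  23.4]
245 264 [0.506  0.1839 0.0548] [101.8 123.   24.8]
245 270 [0.5111 0.1825 0.0522] [106.3 120.2  22.2]
258 258 [0.5025 0.193  0.0501] [101.2 132.7  20.1]
258 264 [0.5065 0.1935 0.0531] [105.2 132.   23.1]
258 270 [0.5223 0.1763 0.0011] [115.3 111.  -28.9]
wrist panel angle 30.006975952550665 6.594981529999438 6281
6794 ((491.98077392578125, 406.2408142089844), (148.57394409179688, 68.12617492675781), 11.872294425964355)
top panel angle 29.76441754475212 3.5005243444446683 1146
137 ((442.11273193359375, 424.1102294921875), (72.5796890258789, 29.87591552734375), 40.798301696777344)
```

Locked: the bar top is at z≈0.055 and the panel is at 30°. The meter measures 148.6×68.1 mm, centre (0.492, 0.406), yaw 11.9°, which matches the given size. Before I pick the grasp offset I'll fit the arm's kinematics to check reach for the tilted placing.

```bash
cat > kin.py <<'E'
from h import *
from scipy.optimize import least_squares
o=env.get_obs()
D=[([-64.4526,18.4389,-4.013,83.1747,1.294,78.5397,-3.2607],[.27187,.58984,.23246],[-179.89,.0,155.26]),
([-20.2,4.4,.1,108.2,.1,69.4,70.1],[.4768,.1449,.1617],[-179.2,-1.8,-179.9]),
([-30.3,10.1,21.8,98.4,-3.9,72,99.3],[.5664,.0823,.1966],[-179.9,.2,-163]),
([-28.1,12.2,-4.6,94.7,1.5,73.1,55.9],[.5144,.2878,.1994],[-179.6,.3,179]),
(list(o['qpos']),list(o['tool_pos']),list(o['tool_rot']))]
def rot(ax,d): return R.from_euler(ax,d,degrees=True).as_matrix()
def fk(q,p,s=(-1,1,-1,1,-1,1,-1)):
    h,L1,L2,L3,e,f,psi=p; q=np.array(q)*s; v=lambda x,z:np.array([x,0,z])
    A=rot('z',q[0])@rot('y',q[1])@rot('z',q[2]); x=v(0,h)+A@v(e,L1)
    A=A@rot('y',q[3]); x=x+A@v(-f,0); A=A@rot('z',q[4]); x=x+A@v(0,L2)
    A=A@rot('y',q[5])@rot('z',q[6]); x=x+A@v(0,L3); return x,A@rot('z',psi)
def fit():
    best=None
    import itertools
    for s in itertools.product([1,-1],repeat=3):
        S=(-1,1,s[0],1,s[1],1,s[2])
        for psi in(0,90,180,-90):
            f=lambda p:np.concatenate([np.r_[(fk(q,p,S)[0]-x)*1000,.5*((fk(q,p,S)[1]-R.from_euler('xyz',r,degrees=True).as_matrix()).ravel()*57)] for q,x,r in D]+[np.array(p[4:6])*100])
            r=least_squares(f,[.3,.45,.5,.35,0,0,psi])
            if best is None or r.cost<best[0].cost: best=(r,S)
    return best
if __name__=='__main__':
    r,S=fit(); print(r.cost,S,r.x.round(4))
    p=r.x; h,L1,L2,L3=p[:4]
    for s in (0,10,20,30):
        for tilt in (30,20):
            pos=stand((73+s)*.866-18*.5,0,(73+s)*.5+18*.866)
            w=pos-L3*Rt(S_YAW,tilt)[:,2]; d=np.linalg.norm(w-[0,0,h]); c=(d*d-L1**2-L2**2)/(2*L1*L2)
            print(s,tilt,pos.round(3),'j4~',np.degrees(np.arccos(c)).round(1),'wrist',w.round(3))
E
python3 kin.py
```

```text
1533.5508657346254 (-1, 1, -1, 1, -1, 1, -1) [1.13630e+00 3.76000e-01 5.13400e-01 1.17060e+00 1.82000e-02 2.03000e-02
 8.99946e+01]
0 30 [0.496 0.052 0.082] j4~ 176.6 wrist [-0.064 -0.118  1.096]
0 20 [0.496 0.052 0.082] j4~ 178.7 wrist [ 0.113 -0.064  1.182]
10 30 [0.504 0.055 0.087] j4~ nan wrist [-0.056 -0.115  1.101]
10 20 [0.504 0.055 0.087] j4~ 173.9 wrist [ 0.121 -0.062  1.187]
20 30 [0.513 0.057 0.092] j4~ nan wrist [-0.047 -0.113  1.106]
20 20 [0.513 0.057 0.092] j4~ 171.2 wrist [ 0.13  -0.059  1.192]
30 30 [0.521 0.06  0.097] j4~ nan wrist [-0.039 -0.11   1.111]
30 20 [0.521 0.06  0.097] j4~ 169.0 wrist [ 0.138 -0.056  1.197]kin.py:32: RuntimeWarning: invalid value encountered in arccos
  print(s,tilt,pos.round(3),'j4~',np.degrees(np.arccos(c)).round(1),'wrist',w.round(3))
```

Run:
```python
from h import *
go([.5116,.4103,.09],Rt(11.9))
```

```text
pos [0.5122 0.2913 0.1975] shift(tool) [0.0018 0.1197 0.1067] turn units [-0.015  0.002 -0.433] | n rows 3.8 1.7
```

Request:
servo_tool --moves "0 0.03 0 -0.015 0 -0.22 -1;0 0.03 0.015 0 0 -0.21 -1;-0.012 0.03 0.025 0 0 0 -1;-0.01 0.03 0.03 0 0 0 -1;0 0 0.025 0 0 0 -1;0 0 0 0 0 0 -1;0 0 0 0 0 0 -1" --squeeze 40

```text
time_s: 8.78
tool_pos: [0.5253, 0.4098, 0.0966]
tool_rot: [-179.7, 0.3, -168.2]
force: [-0.8, -1.0, 0.6]
grip_width: 0.0775
```

Run:
```python
from h import *
go([.5116,.4103,.05],Rt(11.9)); print(env.get_obs()['qpos'].round(1))
```

```text
pos [0.5253 0.4098 0.0966] shift(tool) [0.0136 0.0035 0.0465] turn units [-0.01   0.011 -0.003] | n rows 1.2 0.1
[-34.1  25.7  -8.2  89.5   4.4  65.   58.4]
```

Request:
servo_tool --moves "0.014 0.0035 0.01 -0.01 0.01 0 -1;0 0 0.012 0 0 0 -1;0 0 0 0 0 0 -1;0 0 0 0 0 0 -1"

```text
time_s: 9.12
tool_pos: [0.5156, 0.4051, 0.0771]
tool_rot: [-179.9, 0.3, -168.6]
force: [-0.2, 0.1, 0.4]
grip_width: 0.0865
```

Run:
```python
from h import *
c=cam('wrist'); save(c['img'],'w6.png',s=1.5)
go([.5116,.4103,.016],Rt(11.9)); print(env.get_obs()['grip_width'])
W=cloud(c);m=(W[...,0]>.38)&(W[...,0]<.5)&(W[...,1]>.34)&(W[...,1]<.47)&(W[...,2]>.012)&(W[...,2]<.06)
print(m.sum(),cv2.minAreaRect((W[m][:,:2]*1000).astype(np.float32)))
```

```text
pos [0.5161 0.4046 0.0772] shift(tool) [0.0036 0.0066 0.0611] turn units [-0.005  0.011 -0.019] | n rows 1.5 0.1
0.08697618106690289
10784 ((463.09857177734375, 401.29046630859375), (89.84368896484375, 68.60409545898438), 12.053544044494629)
```

View pics/w6.png

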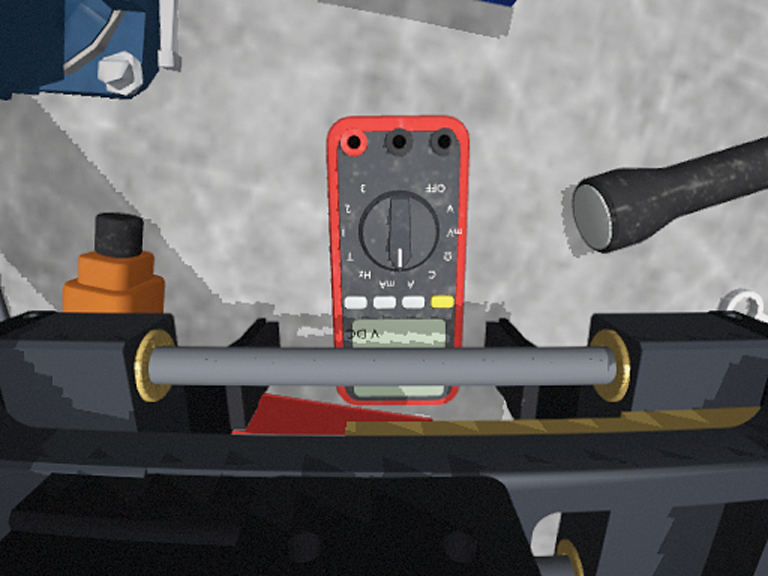

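Request:
servo_tool --moves "0.004 0.009 0 -0.005 0.01 -0.019 -1;0 0 0.01 0 0 0 -1;0 0 0 0 0 0 -1"

```text
time_s: 9.42
tool_pos: [0.5132, 0.413, 0.0698]
tool_rot: [179.9, 0.3, -168.2]
force: [0.3, -1.6, 0.5]
grip_width: 0.087
```

Run:
```python
from h import *
go([.512,.4112,.016],Rt(12))
```

```text
pos [0.5132 0.413  0.0698] shift(tool) [ 0.0018 -0.0016  0.0538] turn units [ 0.003  0.011 -0.007] | n rows 1.3 0.1
```

Request:
servo_tool --moves "0.002 -0.003 0.02 0.003 0.01 -0.007 -1;0 0 0.02 0 0 0 -1;0 0 0.012 0 0 0 -1;0 0 0 0 0 0 -1"

```text
time_s: 9.75
tool_pos: [0.5137, 0.412, 0.0182]
tool_rot: [179.8, 0.3, -167.9]
force: [-0.3, -0.9, 0.3]
grip_width: 0.087
```

Run:
```python
from h import *
go([.512,.4112,.016],Rt(12));print(env.get_obs()['force'])
```

```text
pos [0.5137 0.412  0.0182] shift(tool) [ 0.0018 -0.0005  0.0022] turn units [0.006 0.011 0.002] | n rows 0.1 0.1
[-0.25713482 -0.88373527  0.28048967]
```

Request:
servo_tool --moves "0.001 0 0.003 0 0.01 0 1;0 0 0 0 0 0 1;0 0 0 0 0 0 1;0 0 0 0 0 0 1;0 0 0 0 0 0 1;0 0 0 0 0 0 1;0 0 0 0 0 0 1" --squeeze 40

```text
time_s: 10.33
tool_pos: [0.5131, 0.4125, 0.0165]
tool_rot: [179.8, 0.1, -167.9]
force: [0.2, 0.8, -3.9]
grip_width: 0.068
```

Run:
```python
from h import *
go([.512,.4112,.016],Rt(12));print(env.get_obs()['force'],env.get_obs()['grip_width'])
```

```text
pos [0.5131 0.4125 0.0165] shift(tool) [ 0.0013 -0.0011  0.0005] turn units [0.007 0.002 0.003] | n rows 0.0 0.0
[ 0.18135388  0.84868389 -3.93754205] 0.06800260358103886
```

Request:
servo_tool --moves "0 0 -0.02 0 0 0 1;0 0 -0.03 0 0 0 1;0 0 -0.04 0 0 0 1;0 0 -0.04 0 0 0 1;0 0 -0.04 0 0 0 1;0 -0.01 -0.04 0 0 0 1;0 -0.02 -0.02 0 0 0 1;0 -0.03 0 0 -0.1 -0.05 1;0 -0.03 0 0 -0.15 -0.05 1;0 -0.03 0 0 -0.15 -0.05 1;0 -0.03 0 0 -0.15 0 1;0 -0.03 0 0 -0.1 0 1;0 0 0 0 0 0 1"

```text
time_s: 11.42
tool_pos: [0.5547, 0.2307, 0.2522]
tool_rot: [-179.5, 18.9, -162.9]
force: [0.4, -1.2, -3.8]
grip_width: 0.0676
```

```bash
cat >> h.py <<'E'
def pp(px,ph,y=0):
    c,s=np.cos(np.pi/6),np.sin(np.pi/6); return stand(px*c-ph*s,y,px*s+ph*c)
E
python3 - <<'E'
from h import *
go(pp(102,90),Rt(S_YAW,30));o=env.get_obs();print(pp(102,90),pp(94,20.5),o['force'],o['grip_width'],o['qpos'].round(1))
E
```

```text
pos [0.5547 0.2307 0.2522] shift(tool) [ 0.1431 -0.1527  0.051 ] turn units [-0.014 -0.389  0.009] | n rows 5.2 1.6
[0.48576313 0.04919746 0.15894229] [0.5123834  0.05728532 0.09475352] [ 0.38922857 -1.17098025 -3.79834019] 0.06763917436143006 [-23.4  -1.3  -3.9 105.6   4.4  57.3  78. ]
```

Request:
servo_tool --moves "0.005 -0.03 0 -0.014 -0.15 0 1;0.005 -0.03 0 0 -0.15 0 1;0.005 -0.03 0 0 -0.09 0 1;0.005 -0.03 0 0 0 0 1;0 -0.025 0 0 0 0 1;0 0 0 0 0 0 1"

```text
time_s: 11.92
tool_pos: [0.574, 0.0793, 0.2388]
tool_rot: [179.9, 29.9, -163.0]
force: [0.4, -0.6, -3.8]
grip_width: 0.0681
```

Run:
```python
from h import *
go(pp(110,50),Rt(S_YAW,30));o=env.get_obs();print(o['force'],o['grip_width'],o['qpos'].round(1))
c=cam('wrist'); save(c['img'],'w7.png',s=1.5)
```

```text
pos [0.574  0.0793 0.2388] shift(tool) [ 0.1126 -0.0031  0.0627] turn units [ 0.005 -0.003  0.004] | n rows 3.1 0.0
[ 0.40191216 -0.64369836 -3.84971795] 0.06811010927570123 [-17.3 -10.8   8.7 118.9  -4.2  42.3 101.1]
```

View pics/w7.png

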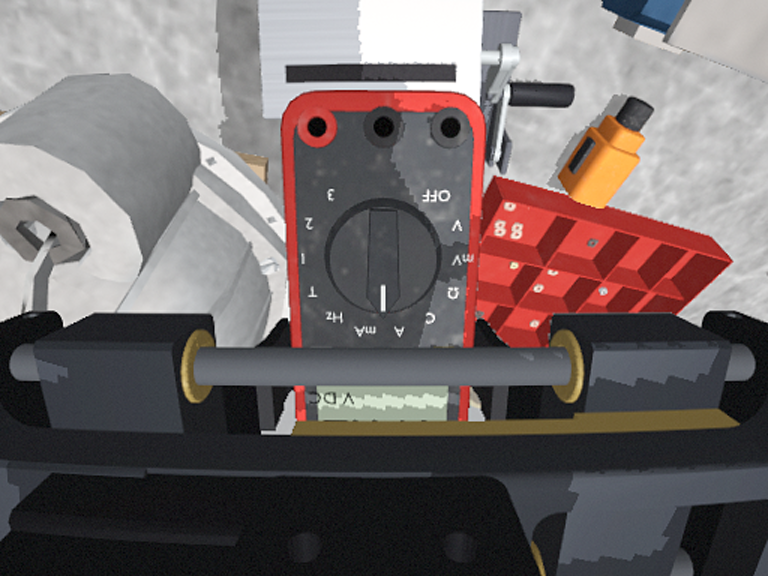

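j2 is at −10.8°, and its limit is −17.3°. With this tilted data point I can fit the kinematics and check whether the final pose is reachable.

```bash
cat > k2.py <<'E'
import kin
from kin import *
kin.D=[kin.D[0],
([-30.3,10.1,21.8,98.4,-3.9,72,99.3],[.5664,.0823,.1966],[-179.9,.2,-163]),
([-20.2,4.4,.1,108.2,.1,69.4,70.1],[.4768,.1449,.1617],[-179.2,-1.8,-179.9]),
([-34.1,25.7,-8.2,89.5,4.4,65.,58.4],[.5253,.4098,.0966],[-179.7,.3,-168.2]),
([-23.4,-1.3,-3.9,105.6,4.4,57.3,78.],[.5547,.2307,.2522],[-179.5,18.9,-162.9]),
(list(o['qpos']),list(o['tool_pos']),list(o['tool_rot']))]
D=kin.D
r,S=fit(); p=r.x; print(r.cost,S,p.round(4))
for q,x,rr in D: print(((fk(q,p,S)[0]-x)*1000).round(1))
lo=np.array([-163.93,-17.29,-79.2,3.27,-89.18,5.43,-154.24]);hi=np.array([163.93,119.83,71.16,140.29,269.18,117.66,154.24])
def ik(pos,Rm,q0=None):
    q0=np.array(D[-1][0]) if q0 is None else q0
    f=lambda q:np.r_[(fk(q,p,S)[0]-pos)*1000,(R.from_matrix(fk(q,p,S)[1].T@Rm)).as_rotvec()*57*2, (q-q0)*1e-3]
    s=least_squares(f,np.clip(q0,lo+.1,hi-.1),bounds=(lo,hi)); return s.x,np.abs(f(s.x)[:6]).max()
if __name__=='__main__':
    for px,ph in ((110,50),(94,22),(94,60)):
        for tilt in (30,25,20):
            q,e=ik(pp(px,ph),Rt(S_YAW,tilt)); print(px,ph,tilt,q.round(1),e.round(2))
E
python3 k2.py
```

```text
2067.0296170946403 (-1, 1, -1, 1, -1, 1, -1) [2.30400e-01 4.67200e-01 5.06500e-01 3.60300e-01 1.00000e-04 2.14000e-02
 9.00122e+01]
[-24.6   8.5   0.2]
[-9.6 25.3 -0.7]
[-7.8 26.1 -0.5]
[-12.5  21.4   0.4]
[-11.3  23.6  -0.1]
[-4.4 25.6  0.7]
110 50 30 [-17.5 -13.4  14.9 134.3  -8.   29.8 110.8] 0.0
110 50 25 [-16.1 -10.5  12.9 130.3  -6.   35.8 108.1] 0.0
110 50 20 [-15.6  -7.4  11.7 126.3  -4.5  41.6 106. ] 0.0
94 22 30 [-18.3 -10.5  16.3 136.3 -11.   25.1 114.1] 0.0
94 22 25 [-16.2  -7.9  13.4 132.4  -8.1  31.3 110.4] 0.0
94 22 20 [-15.4  -5.   11.9 128.4  -5.8  37.2 107.5] 0.0
94 60 30 [-17.2 -16.3  15.2 136.2  -6.7  30.6 110.3] 0.0
94 60 25 [-16.  -13.2  13.2 132.3  -5.1  36.4 107.9] 0.0
94 60 20 [-15.5 -10.   11.9 128.3  -3.8  42.1 106. ] 0.0
```

Request:
servo_tool --moves "0.03 -0.002 0.02 0 0 0 1;0.03 -0.001 0.02 0 0 0 1;0.03 0 0.015 0 0 0 1;0.015 0 0.005 0 0 0 1;0 0 0 0 0 0 1;0 0 0 0 0 0 1"

```text
time_s: 12.47
tool_pos: [0.5118, 0.0655, 0.1305]
tool_rot: [179.6, 29.7, -162.7]
force: [0.5, 0.4, -2.9]
grip_width: 0.068
```

Run:
```python
from h import *
go(pp(102,35),Rt(S_YAW,30));o=env.get_obs();print(o['force'],o['grip_width'],o['qpos'].round(1))
c=cam('wrist'); save(c['img'],'w8.png',s=1.5)
c=cam('scene'); save(c['img'],'s8.png',(200,130,400,270),4)
```

```text
pos [0.5118 0.0655 0.1305] shift(tool) [ 0.0114 -0.0082  0.0155] turn units [ 0.019 -0.012  0.013] | n rows 0.5 0.1
[ 0.4824298   0.37111813 -2.87114951] 0.06797395387886586 [-17.3 -12.6  10.1 133.4  -6.6  30.  105.5]
```

View pics/w8.png

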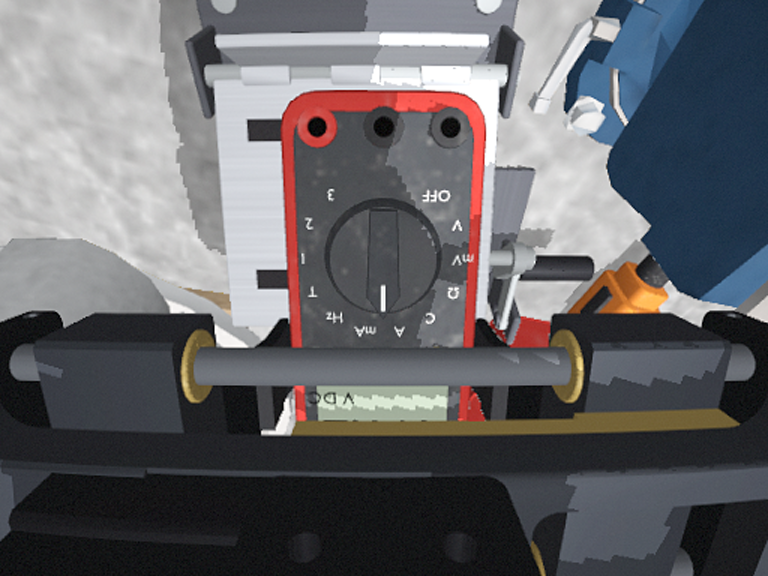

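View pics/s8.png

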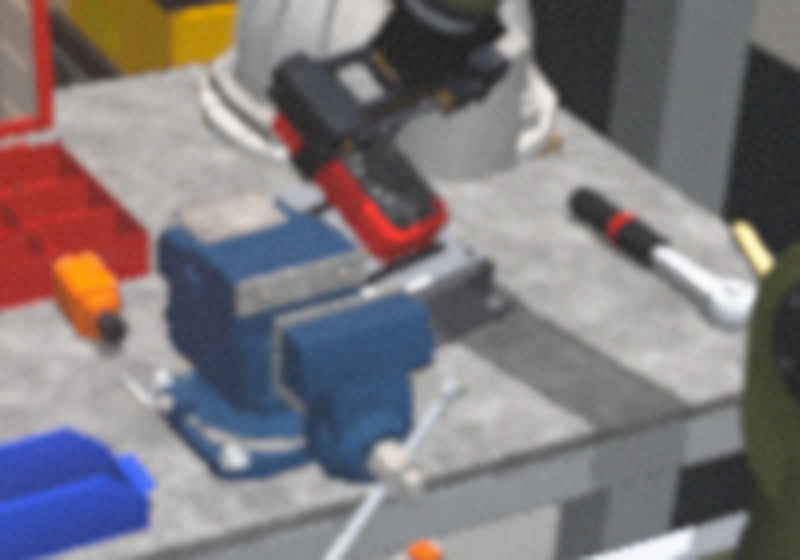

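The meter sits about 8 mm towards the stay: it is centred near 384 px and the panel near 356 px. I'll correct that in tool y, then lower.

Request:
servo_tool --moves "0.004 -0.009 0.003 0.019 -0.012 0.013 1;0.003 0 0.005 0 0 0 1;0 0 0 0 0 0 1"

```text
time_s: 12.82
tool_pos: [0.5187, 0.057, 0.1258]
tool_rot: [-179.8, 30.7, -163.0]
force: [-0.6, 0.9, -3.6]
grip_width: 0.068
```

Run:
```python
from h import *
go(pp(102,30),Rt(S_YAW,30));o=env.get_obs();print(o['force'],o['qpos'].round(1))
c=cam('wrist'); save(c['img'],'w9.png',s=1.5); W=cloud(c)
a=np.radians(S_YAW); Rs=R.from_euler('z',a).as_matrix(); L=(W-H)@Rs*1000
# panel visible strips: lateral edges on a row
for row in (120,150,170):
    k=(abs(L[row,:,2]-(6+np.tan(np.pi/6)*L[row,:,0]))<6)&(abs(L[row,:,1])<80)
    print(row,'panel y',L[row][k][:,1].min().round(1),L[row][k][:,1].max().round(1))
    k=(L[row,:,2]-(6+np.tan(np.pi/6)*L[row,:,0])>25)&(abs(L[row,:,1])<60)&(L[row,:,0]<100)
    if k.any(): print('   meter y',L[row][k][:,1].min().round(1),L[row][k][:,1].max().round(1))
```

```text
pos [0.5187 0.057  0.1258] shift(tool) [0.0129 0.0022 0.0143] turn units [-0.004  0.023  0.003] | n rows 0.5 0.1
[-0.64904882  0.93085432 -3.64092666] [-17.2 -11.9  11.  133.9  -7.1  27.8 106.6]
120 panel y -69.4 59.2
   meter y -36.1 30.0
150 panel y -68.6 59.2
   meter y -36.0 30.1
170 panel y -68.4 79.7
   meter y -36.2 30.6
```

View pics/w9.png

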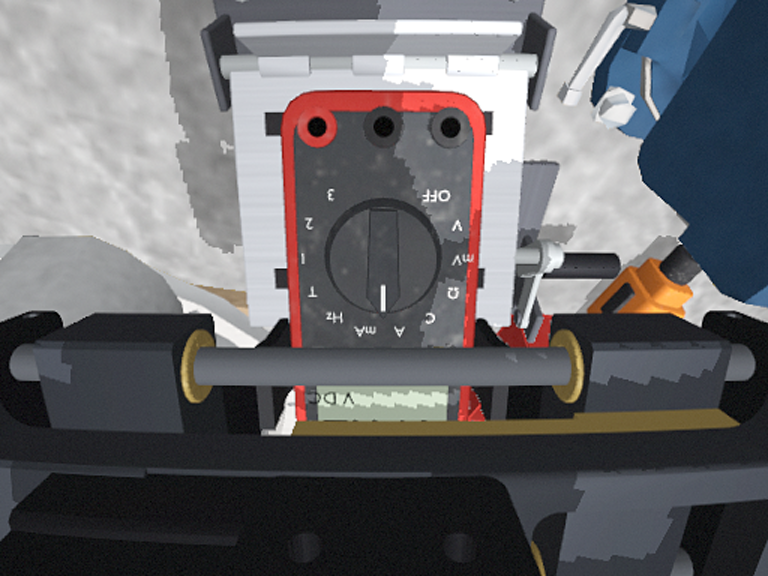

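Request:
servo_tool --moves "0.006 -0.003 0.008 0 0.02 0 1;0.006 0 0.008 0 0 0 1;0 0 0 0 0 0 1"

```text
time_s: 13.12
tool_pos: [0.5199, 0.0529, 0.1071]
tool_rot: [-179.8, 30.3, -163.0]
force: [-0.9, 0.2, -3.8]
grip_width: 0.0676
```

Run:
```python
from h import *
go(pp(98,20.5,-4),Rt(S_YAW,30));o=env.get_obs();print(o['force'],o['qpos'].round(1))
```

```text
pos [0.5199 0.0529 0.1071] shift(tool) [0.0073 0.0025 0.0077] turn units [-0.006  0.01   0.003] | n rows 0.3 0.0
[-0.90777847  0.18331084 -3.75286718] [-17.7  -9.8  12.3 134.6  -8.6  25.5 108.7]
```

Request:
servo_tool --moves "0.004 0.003 0.005 -0.006 0.01 0 1;0.002 0 0.003 0 0 0 1;0 0 0 0 0 0 1"

```text
time_s: 13.37
tool_pos: [0.519, 0.0557, 0.0973]
tool_rot: [-180.0, 30.0, -163.0]
force: [-2.3, -1.7, 1.6]
grip_width: 0.0677
```

Run:
```python
from h import *
go(pp(98,20.5,-4),Rt(S_YAW,30));o=env.get_obs();print(o['force'],o['qpos'].round(1), toolT()[:3,:3].T@o['force'])
```

```text
pos [0.519  0.0557 0.0973] shift(tool) [ 0.0023 -0.0006 -0.0008] turn units [0.    0.001 0.002] | n rows 0.1 0.0
[-2.34320859 -1.70715879  1.60557663] [-18.1  -8.8  12.5 135.   -9.5  24.4 109.3] [ 1.56807386 -0.9500931  -2.76068133]
```

Request:
servo_tool --moves "0.005 0 -0.0005 0 0 0 1;0.003 0 0 0 0 0 1;0 0 0 0 0 0 1"

```text
time_s: 13.62
tool_pos: [0.5148, 0.0541, 0.0966]
tool_rot: [-179.9, 30.4, -163.0]
force: [-0.9, -1.0, -1.8]
grip_width: 0.0676
```

Run:
```python
from h import *
go(pp(94,20.5,-4),Rt(S_YAW,30));o=env.get_obs();print(o['qpos'].round(1), toolT()[:3,:3].T@o['force'])
```

```text
pos [0.5148 0.0541 0.0966] shift(tool) [ 0.0022 -0.0003  0.0009] turn units [-0.001  0.016  0.003] | n rows 0.1 0.1
[-18.   -9.5  12.6 135.9  -9.6  23.9 109.6] [ 1.92803194 -0.69878097  0.9219267 ]
```

Request:
servo_tool --moves "0.004 0 0.001 0 0.016 0 1;0.003 0 0.001 0 0 0 1;0.003 0 0 0 0 0 1"

```text
time_s: 13.87
tool_pos: [0.5119, 0.0529, 0.0945]
tool_rot: [-179.8, 30.6, -162.9]
force: [4.0, 4.0, 3.4]
grip_width: 0.0678
```

Run:
```python
from h import *
go(pp(94,20.5,-4),Rt(S_YAW,30));o=env.get_obs();print(o['qpos'].round(1), toolT()[:3,:3].T@o['force'])
c=cam('wrist'); save(c['img'],'w10.png',s=1.5)
```

```text
pos [0.5119 0.0529 0.0945] shift(tool) [-0.0016  0.      0.0007] turn units [-0.004  0.022  0.005] | n rows 0.0 0.1
[-18.   -9.8  12.6 136.5  -9.6  23.3 109.9] [-6.03196213  2.6381022  -0.35516324]
```

View pics/w10.png

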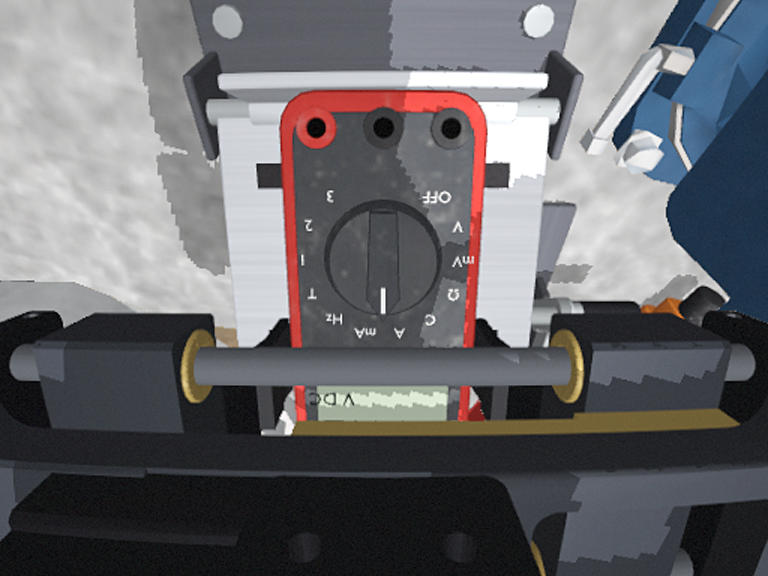

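The meter is on the ledge, with about 6 N of contact. Its centre is at 384 px and the ledge's at 383 px. Releasing and backing off.

Request:
servo_tool --moves "-0.001 0 0.001 0 0.015 0 1;0 0 0 0 0 0 0.3;0 0 0 0 0 0 -1;0 0 0 0 0 0 -1;0 0 0 0 0 0 -1;0 0 0 0 0 0 -1;0 0 0 0 0 0 -1;0 0 0 0 0 0 -1"

```text
time_s: 14.58
tool_pos: [0.5102, 0.0518, 0.0913]
tool_rot: [-179.8, 29.8, -163.0]
force: [0.0, 0.5, -0.9]
grip_width: 0.0868
```

Run:
```python
from h import *
o=env.get_obs();print(o['qpos'].round(1), toolT()[:3,:3].T@o['force'],o['grip_width'],o['tool_pos'])
c=cam('wrist'); save(c['img'],'w11.png',s=1.5)
```

```text
[-17.8  -9.4  12.5 136.2  -9.3  23.9 109.6] [0.31140226 0.43940156 0.85888073] 0.08684173311917062 [0.51016982 0.05177979 0.09128111]
```

View pics/w11.png

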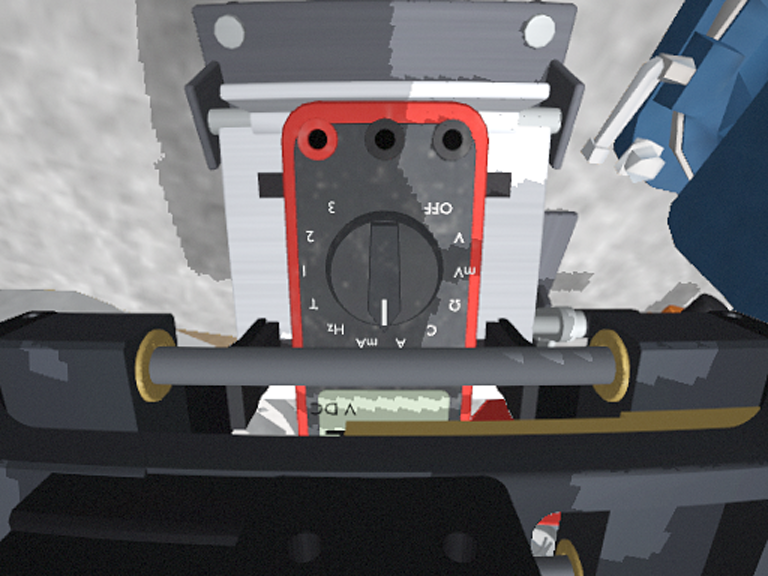

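Request:
servo_tool --moves "0 0 -0.008 0 0 0 -1;0 0 -0.012 0 0 0 -1;-0.004 0 -0.014 0 0 0 -1;0 0 0 0 0 0 -1"

```text
time_s: 14.97
tool_pos: [0.4954, 0.0474, 0.1235]
tool_rot: [-179.8, 29.7, -163.0]
force: [1.2, 0.1, 0.7]
grip_width: 0.087
```

Run:
```python
from h import *
go(pp(100,75,-4),Rt(S_YAW,30));o=env.get_obs();print(o['qpos'].round(1), o['force'])
```

```text
pos [0.4954 0.0474 0.1235] shift(tool) [-0.0081  0.0004 -0.0201] turn units [-0.005 -0.012  0.004] | n rows 0.5 0.1
[-15.9 -14.7  10.6 135.9  -6.2  29.6 106.7] [1.21970943 0.08058979 0.66959494]
```

Request:
servo_tool --moves "-0.02 0 -0.008 0 0 0 -1;-0.03 0 -0.015 0 0 0 -1;-0.03 0 -0.02 0 0 0 -1;-0.03 0 -0.02 0 0.1 0 -1;-0.02 0 -0.02 0 0.15 0 -1;-0.01 0.02 -0.02 0 0.15 0 -1;0 0.03 -0.01 0 0.15 0 -1;0 0.03 0 0 0 0 -1;0 0.03 0 0 0 0 -1;0 0.03 0 0 0 0 -1;0 0.03 0 0 0 0 -1;0 0.03 0 0 0 0 -1;0 0 0 0 0 0 -1"

```text
time_s: 16.05
tool_pos: [0.5066, 0.2676, 0.2948]
tool_rot: [180.0, 13.2, -163.7]
force: [-0.3, 0.8, 0.1]
grip_width: 0.0873
```

Run:
```python
from h import *
o=env.get_obs();print(o['qpos'].round(1), o['force'].round(1),o['tool_pos'])
a=np.radians(S_YAW); Rs=R.from_euler('z',a).as_matrix()
for n in('wrist','top','scene'):
    c=cam(n); save(c['img'],n+'12.png',s=1.5); np.savez('/tmp/%s12.npz'%n,W=cloud(c),img=c['img'])
```

```text
[-26.3  -1.6  -6.3  99.9   3.7  69.1  72.8] [-0.3  0.8  0.1] [0.50656695 0.26759266 0.29484789]
```

View pics/wrist12.png

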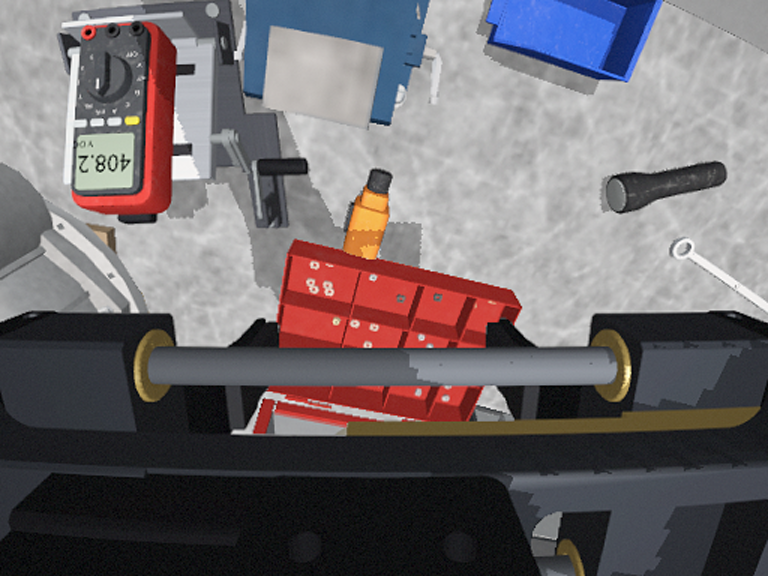

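View pics/top12.png

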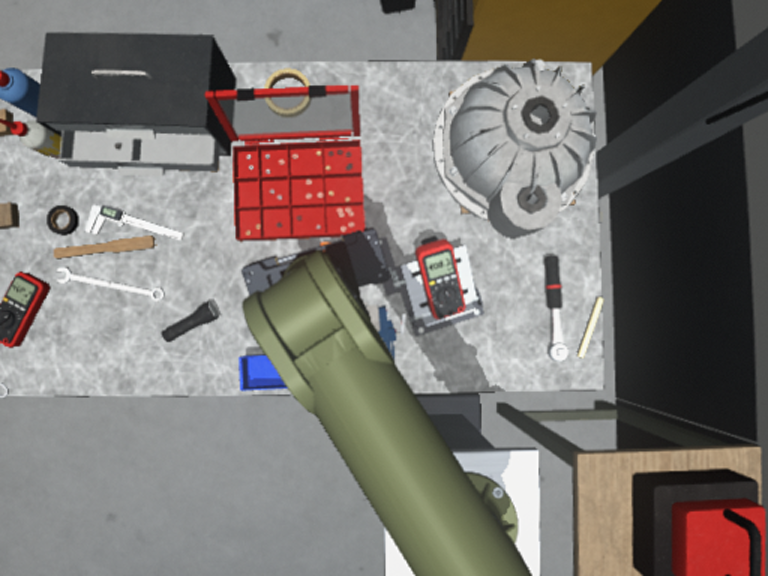

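View pics/scene12.png

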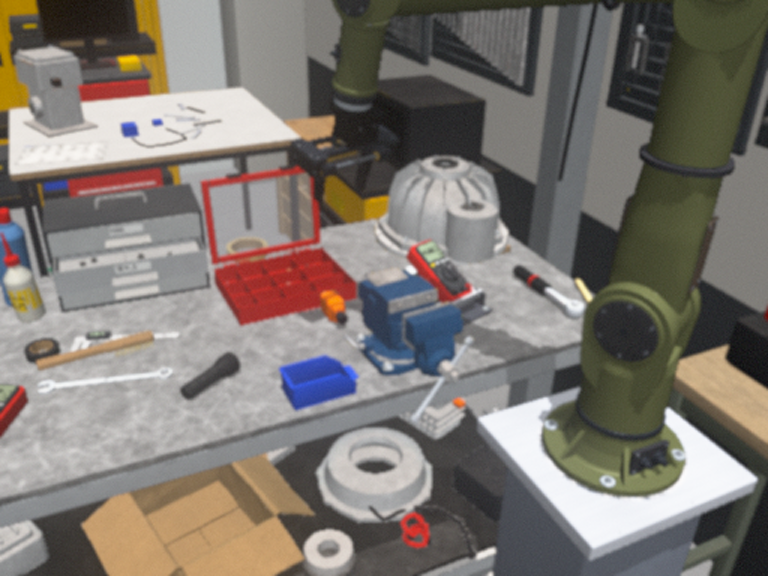

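The meter lies on the stand with its display end up, and the bystanders look unmoved. Before handing in I'll check the stay, the tilt and the meter's seating once more.

Run:
```python
from h import *
a=np.radians(S_YAW); Rs=R.from_euler('z',a).as_matrix()
W=np.load('/tmp/wrist12.npz')['W'];L=(W-H)@Rs*1000
k=L[100:125,170:210].reshape(-1,3); k=k[(k[:,2]>5)&(k[:,1]>95)]; print('bar top z',np.percentile(k[:,2],95)+30)
for n in('wrist','top'):
    L=(np.load('/tmp/%s12.npz'%n)['W']-H)@Rs*1000
    for nm,lo,hi in (('panel',40,60),('panel-',-62,-42)):
        m=(L[...,1]>lo)&(L[...,1]<hi)&(L[...,0]>10)&(L[...,0]<95)&(L[...,2]>5)&(L[...,2]<75)
        Q=L[m]
        if len(Q)<30: continue
        for _ in range(5):
            f=np.polyfit(Q[:,0],Q[:,2],1); Q=Q[abs(Q[:,2]-np.polyval(f,Q[:,0]))<4]
        print(n,nm,np.degrees(np.arctan(f[0])),f[1],len(Q))
    # panel coords
    c,s=np.cos(np.pi/6),np.sin(np.pi/6); X=c*L[...,0]+s*L[...,2]; Z=-s*L[...,0]+c*L[...,2]
    m=(Z>22)&(Z<60)&(X>-1)&(X<200)&(abs(L[...,1])<60)
    P=np.stack([X[m],L[...,1][m]],1).astype(np.float32); print(n,'meter in panel',cv2.minAreaRect(P))
c=cam('top'); save(c['img'],'t13.png',(250,145,340,230),8)
```

```text
bar top z 55.04609775378478
wrist panel 29.525634822992743 6.345713221486425 1191
wrist meter in panel ((73.19782257080078, -2.8273048400878906), (67.27564239501953, 148.9359588623047), 88.92536926269531)
top panel 29.46862852114548 3.488826965802977 191
top panel- 29.27940920728123 3.293077852963743 185
top meter in panel ((74.41654968261719, 2.6492271423339844), (91.29730224609375, 150.73207092285156), 89.89618682861328)
```

View pics/t13.png

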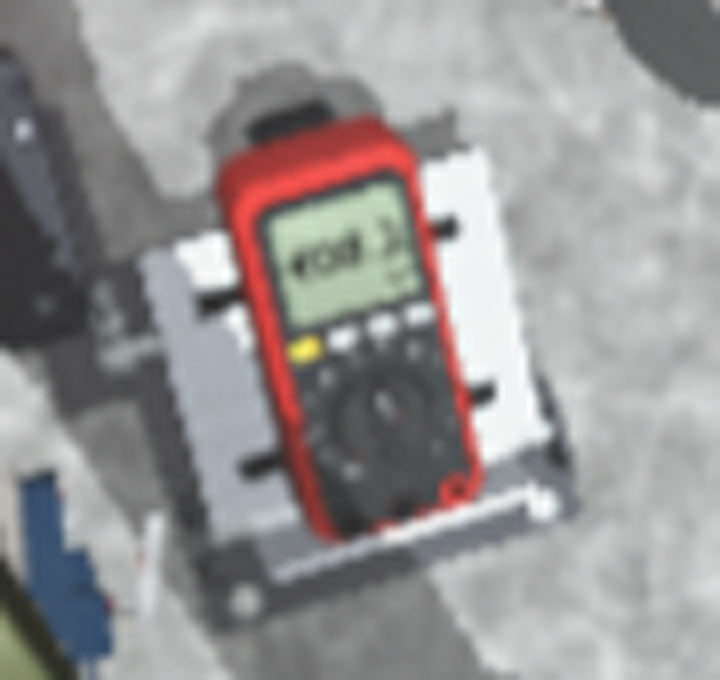

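```bash
python3 -c "
from cell import env
print(env.get_obs()['joint_velocities'].round(2),env.get_obs()['time_s']); print(env.sign_off())"
```

```text
[ 0.78 -0.18  0.83  0.06 -0.12  0.06 -0.19] 16.25
the job is handed in; nothing more can be done
None
```

The stand is open and locked, and the multimeter from in front of the red parts case sits on it. I handed the job in at 16.25 s. The hand-in reports no verdict.

- **Panel:** I raised it by the pull tab to its stop and measured 30.0°. I pulled a little past the stop to make sure, and the fingers slid off the tab. The panel stayed up.
- **Stay:** I pressed the thumb bar down until it hit its locked stop, where the wrist force reached about 61 N. The bar's top is at 55 mm, so its centre is about 46–47 mm up (46 mm expected when locked). A final check with the meter on the panel gave the same height.
- **Meter:** It lies face outward with the display end up and its lower end on the ledge. Its middle is 73 mm up the panel face, as expected. It is centred to within about 2–3 mm and straight to within about 1°.

**Checks that disagreed:**
- With the meter in place the panel read 29.3–29.5°, against 30.0° before. I put this down to camera noise, since the stay had not moved.
- The wrist and top cameras differ by about 3 mm in height, and by about 5 mm in the meter's sideways position on the panel.

The ratchet, plug and torch looked unmoved in the last pictures; the arm partly covered the plug in the top view. The gripper was clear of everything at hand-in.

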